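# Scoop wheel nuts into the parts washer's tipping pan and tip them into the basket

## Robot

A 7-joint arm with a two-finger parallel gripper is mounted at the origin on the work surface. World frame = base frame: x ahead of the robot, y to its left, z up, the work surface at z = 0. Lengths are in m, angles in rad, forces in N, time in s.
With the tool pointing down it reaches from about 0.4 to 0.85 m from the base axis. Payload 10.4 kg.
Tool frame: the origin (TCP) lies between the finger pads; the fingertips stand 17 mm ahead of it and the grasp point (between the pads) lies 2 mm behind it; x points along the fingers, y is the direction in which the jaws open and shut, and the axes are right-handed (so a half turn about x gives the same grasp; the last joint's range is limited). The gripper opens to 87 mm and grips with 3 to 60 N. Pads are 19 mm wide; open, the fingers measure 117 mm over their backs; the gripper's body (75 mm by 190 mm) begins 51 mm behind the grasp point.
Start: joints at [-1.343, 0.332, -0.065, 1.46, 0.022, 1.35, -0.088], TCP at [0.155, 0.605, 0.24] pointing down, gripper open.
Joint ranges: [-2.6, 2.6], [-0.5, 2.12], [-1.47, 1.34], [0.16, 2.42], [-1.27, 4.41], [0.06, 2.06], [-2.6, 2.6]. Speed limits (rad/s): [2.22, 2.22, 2.79, 2.79, 3.14, 3.14, 3.14].

## Interface

Orientations are given as a unit quaternion [x, y, z, w].
In Python, from bench import r, optics, close_job gives the robot as it stands.
- The arm moves only by the shell command python3 -m inch 'ROWS' [OPENING] [FORCE]. ROWS is JSON, a list of rows, each an object with "translation": the shift along the tool's x, y, z in cm, a list of three; "spin": the turn about the tool's x in degrees. In form: [{"translation": [tx, ty, tz], "spin": spin}, ...]. A call has 1 to 20 rows; each row shifts and turns the pose as measured when the row begins, along the tool's axes as they then stand; what a row does not reach is not made up. A row lasts 1/8 s, in which the tool goes at most 62.5 mm and 10.7 degrees, less where a joint would pass 70% of its speed; a pose out of reach is approached as far as the arm can. A call is refused whole if a number of a shift passes 6.25 or a number of a turn 10.7, either way. A call with a gripper value outside its range is refused whole. OPENING is the closure, from 0 (fully open) to 1 (shut), set as the call begins (- or left out, the last holds). The fingers move at their own pace and stop on an object; FORCE is the grip in N (left out, the last holds). Time passes only in rows, so rows that do not move let the fingers close. It gives the time, the measured TCP pose, the force and the opening at its end, in the units of the state.
- r.read_state(): the state, without advancing time (a new reading comes with each control period).
- optics.camera(name): name is "scene" or "top" or "wrist"; returns the picture (384x512x3 uint8, red, green, blue); there is no depth.
- optics.camera_model(name): a dict with "camera_matrix" (3x3 intrinsics, pixels), "dist" ([k1, k2, p1, p2, k3] as OpenCV has them; the pictures are not rectified), "world_from_camera" (4x4, takes a point from camera to world coordinates); the wrist camera has in their place "tool_from_camera" (4x4, takes a point from camera to tool coordinates, whose origin is the TCP and whose axes are the tool frame's). Camera axes: x right, y down, z forward; pixel columns grow to the right and rows downward; lengths in m; the calibration is good to about 2 mm. A picture is of the moment at which its call begins: read the wrist's pose just before it. camera_model takes no time and is no camera call.
- close_job(): hands the job in, once; it reports no verdict.
The state is a dict: "time": time; "joint_positions": joint angles; "joint_vel": joint speeds; "joint_torque": joint torques, N m; "ee_pos": TCP position; "eef_rot": TCP orientation; "ft_force": force on the tool from outside, world axes, zero at the start; "torque": the same for the moment, N m; "width": finger opening in m.
Only numpy, scipy, OpenCV 4.12 (cv2) and the standard library are available. Lean on these libraries where they do the work, as an engineer would, in place of code of your own. Each camera call takes 0.05 s, during which the arm holds its last target.

## Task

Take the hand scoop from its mat, scoop up wheel nuts from the blue trough and tip at least four of the five into the washer's aluminium tipping pan, without touching the nuts with the gripper or spilling any on the bench. Lay the scoop flat back on its mat and let go of it, then press the yellow treadle right down to its stop with the gripper, so that the pan tips at least four nuts into the wash basket, and let the treadle come back up. Leave the other things on the bench where they are.

Things in the scene. Friction and masses are not known exactly. Their poses are not given: they have to be found in the camera images.
- trough: Blue open trough fixed to the bench, 352 (own x, -166 to +186) x 102 mm outside, 340 x 90 mm inside, walls 6 mm thick. Origin on the bench under its floor. Inner floor 25 mm above the bench, wall tops 75 mm. Its -x end slopes steeply from the floor (x = -138) up to x = -160, 38 mm higher, with a guard to 110 mm; the +x end is upright. The five nuts start between x = -127 and +8, the floor beyond is empty.
- scoop: Loose aluminium hand scoop, 0.2 to 0.33 kg, lying flat on the mat. Origin: centre of its pan's underside, z up. Pan 140 mm long (own x), 84 mm wide outside; floor 2.5 mm, walls 2 to 3 mm thick. Open nose towards own -x; back wall 45 mm high. Side walls 45 mm high from x = -10 to the back, 25 mm high from x = -50 to -10, none on the front 20 mm.
- scoop_lip (a point): Middle of the scoop's front lip, on the underside, 70 mm from the scoop's origin towards its -x.
- scoop_grip (a point): Middle of the scoop's orange handle bar: 80 mm above the underside, 30 mm behind the scoop's origin (own +x). The bar runs along own x, 130 mm long (x -35 to +95), 22 mm wide (y), 18 mm tall, over the open pan; an upright 24 mm wide joins it to the back wall at x = +70.
- mat: Black rubber mat fixed on the bench, 180 mm (own x) x 170 mm x 6 mm thick, where the scoop is kept; origin: centre of its underside.
- washer: Tip-loading parts washer fixed to the bench: blue base 190 (own x) x 450 mm (own y), -x side roughly to the robot, carrying from -y to +y a yellow treadle, an aluminium tipping pan and a dark open wash basket. Origin: on the bench below the pan, 10 mm to -y of the base's centre.
- pan_mid (a point): Middle of the tipping pan's floor, 120 mm above the bench. Pan 136 x 136 mm, 42 mm walls on -x, +x and -y (tops 147 to 174 mm above the bench), open to +y over the basket. At rest the floor falls 0.2 rad towards -y, so nuts stay in. It hinges at its +y edge and tips to +y by 3.5 times the treadle's angle.
- basket (a point): Centre of the basket's floor, 152 mm to +y of the washer's origin, 18 mm above the bench. Basket 152 (x) x 143 mm inside, walls to 103 to 110 mm above the bench, on the +y side to 188 mm.
- treadle (a joint): Treadle angle in rad: 0 up (at rest), 0.35 fully down on its stop. Sprung: about 8 N at the pad to start it with an empty pan, up to 18 N with a loaded one, about 14 N at the stop; springs back when let go.
- treadle_pad (a point): Top of the middle of the treadle's black pad, 96 mm above the bench. The yellow treadle plate is 70 mm wide (own x) and 115 mm long; it hinges about the washer's x axis direction, 85 mm to the +y side of this point, so the point goes down about 30 mm to the stop.
- nut1: Steel wheel nut, six-sided, 32 mm across corners, 34 mm long, 50 to 80 g, oiled and slippery (friction about 0.2), chamfered at both ends (flat ends 22 mm across). Origin: its centre, axis along own z; it starts upright, standing on one end.
- nut2: Steel wheel nut, six-sided, 32 mm across corners, 34 mm long, 50 to 80 g, oiled and slippery (friction about 0.2), chamfered at both ends (flat ends 22 mm across). Origin: its centre, axis along own z; it starts upright, standing on one end.
- nut3: Steel wheel nut, six-sided, 32 mm across corners, 34 mm long, 50 to 80 g, oiled and slippery (friction about 0.2), chamfered at both ends (flat ends 22 mm across). Origin: its centre, axis along own z; it starts upright, standing on one end.
- nut4: Steel wheel nut, six-sided, 32 mm across corners, 34 mm long, 50 to 80 g, oiled and slippery (friction about 0.2), chamfered at both ends (flat ends 22 mm across). Origin: its centre, axis along own z; it starts upright, standing on one end.
- nut5: Steel wheel nut, six-sided, 32 mm across corners, 34 mm long, 50 to 80 g, oiled and slippery (friction about 0.2), chamfered at both ends (flat ends 22 mm across). Origin: its centre, axis along own z; it starts upright, standing on one end.
- oil_bottle: Bystander: grey oil bottle, upright, 64 mm diameter, 190 tall. Leave it alone.
- grease_tin: Bystander: green tin, upright, 80 mm diameter, 90 tall. Leave it alone.
- bearing: Bystander: steel bearing ring lying flat, 72 mm outer diameter, 22 high. Leave it alone.
- hammer: Bystander: hammer lying flat. Leave it alone.
- wrench: Bystander: open-ended wrench lying flat. Leave it alone.
- hub: Bystander: dark steel wheel hub, 120 mm flange, 40 tall. Leave it alone.
Mind the look-alikes: they are no part of the job. Leave any orange look-alike of the mat alone.

How it is judged:
By the outcome, as a careful person would: the job done as asked, in the order asked, and still so for the second after the job is handed in, with the robot touching nothing.
It also fails if it takes over 72 s, if anything falls off the work surface, if the arm or the gripper's body presses on something with over 40 N, if the wrist force passes 120 N, or if a joint passes its speed limit or range.

## Working session

There is one attempt and no reset: what is moved stays moved. The work goes in short steps, Python scripts to look and compute and a shell command to move; the robot and the scene stay as the last step left them, time stands still between calls to the robot, and variables do not carry over. Pictures are saved under pics/ and viewed, and the job is handed in when it is done.

```bash
ls; mkdir -p pics; cat > h.py <<'E'
import numpy as np, cv2
from bench import r, optics, close_job
from scipy.spatial.transform import Rotation as R
def snap(name,fn,crop=None,scale=1):
    im=optics.camera(name); cv2.imwrite('pics/raw_'+fn+'.png',im[:,:,::-1])
    out(im,fn,crop,scale); return im
def out(im,fn,crop=None,scale=1):
    if crop: im=im[crop[1]:crop[3],crop[0]:crop[2]]
    im=cv2.resize(im,None,fx=scale,fy=scale,interpolation=cv2.INTER_CUBIC)
    cv2.imwrite('pics/'+fn+'.png',np.ascontiguousarray(im[:,:,::-1]))
def load(fn): return cv2.imread('pics/raw_'+fn+'.png')[:,:,::-1]
def wfc(name,st=None):
    m=optics.camera_model(name)
    if name!='wrist': return m,np.array(m['world_from_camera'])
    st=st or r.read_state(); T=np.eye(4);T[:3,:3]=R.from_quat(st['eef_rot']).as_matrix();T[:3,3]=st['ee_pos']
    return m,T@np.array(m['tool_from_camera'])
def pix(name,uv,z,st=None):
    m,T=wfc(name,st)
    p=cv2.undistortPoints(np.array(uv,float).reshape(-1,1,2),np.array(m['camera_matrix']),np.array(m['dist'])).reshape(-1,2)
    d=np.c_[p,np.ones(len(p))]@T[:3,:3].T; o=T[:3,3]
    return o+d*((np.broadcast_to(z,len(p))-o[2])/d[:,2])[:,None]
def proj(name,P,st=None):
    m,T=wfc(name,st); Ti=np.linalg.inv(T)
    P=np.array(P,float).reshape(-1,3)
    return cv2.projectPoints(P,cv2.Rodrigues(Ti[:3,:3])[0],Ti[:3,3],np.array(m['camera_matrix']),np.array(m['dist']))[0].reshape(-1,2)
E
python3 - <<'E'
from h import *
np.set_printoptions(precision=4,suppress=True)
print(r.read_state())
for n in ('scene','top','wrist'):
    snap(n,n+'0',None,1.5); m,T=wfc(n); print(n,T,m['camera_matrix'],m['dist'])
E
```

```text
pics
{'time': 0.0, 'joint_positions': array([-1.3426,  0.3329, -0.0647,  1.461 ,  0.0216,  1.3499, -0.0885]), 'joint_vel': array([ 0.0014, -0.0012,  0.0001, -0.0017,  0.0001, -0.0012, -0.0015]), 'joint_torque': array([ -0.0004, -62.327 ,   0.0241, -38.9906,  -0.0615,   0.0398,
         0.0001]), 'ee_pos': array([0.155 , 0.6051, 0.2387]), 'eef_rot': array([ 0.0879,  0.7016, -0.0889,  0.7015]), 'ft_force': array([-0.2419, -0.4948, -0.8116]), 'torque': array([-0.013 ,  0.0032,  0.0104]), 'width': 0.08704374457476259}
scene [[ 0.0875  0.6017 -0.7939  1.2975]
 [ 0.9961 -0.0576  0.0662 -0.1486]
 [-0.0059 -0.7966 -0.6044  0.6884]
 [ 0.      0.      0.      1.    ]] [[357.1823   0.     261.5881]
 [  0.     357.1823 188.7391]
 [  0.       0.       1.    ]] [0.0112 0.     0.     0.     0.    ]
top [[ 0.0961 -0.9744  0.2031  0.1404]
 [-0.9954 -0.0938  0.0207 -0.1018]
 [-0.0011 -0.2041 -0.9789  1.7943]
 [ 0.      0.      0.      1.    ]] [[473.8989   0.     253.9077]
 [  0.     473.8989 187.4505]
 [  0.       0.       1.    ]] [0.0697 0.     0.     0.     0.    ]
wrist [[ 0.2476  0.94    0.2346  0.0916]
 [ 0.9689 -0.24   -0.061   0.6212]
 [-0.001   0.2424 -0.9702  0.3836]
 [ 0.      0.      0.      1.    ]] [[317.1107   0.     258.3894]
 [  0.     317.1107 193.0091]
 [  0.       0.       1.    ]] [-0.0471  0.      0.      0.      0.    ]
```

View pics/top0.png

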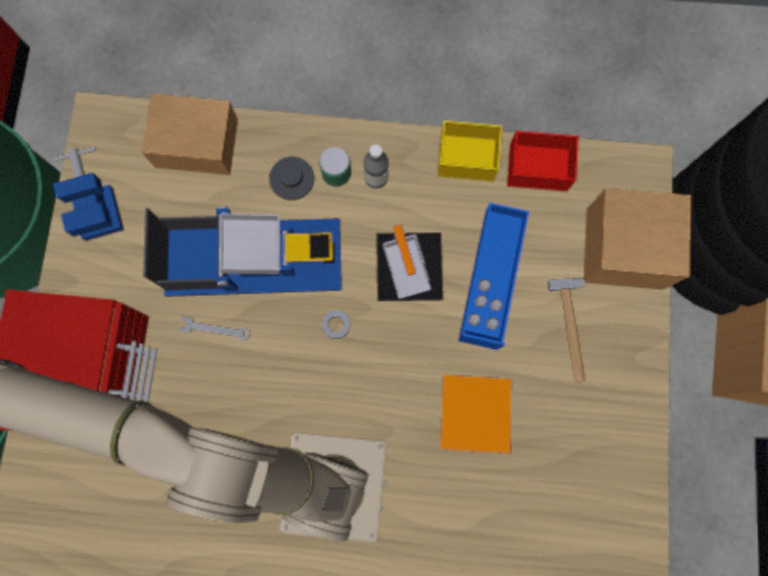

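View pics/scene0.png

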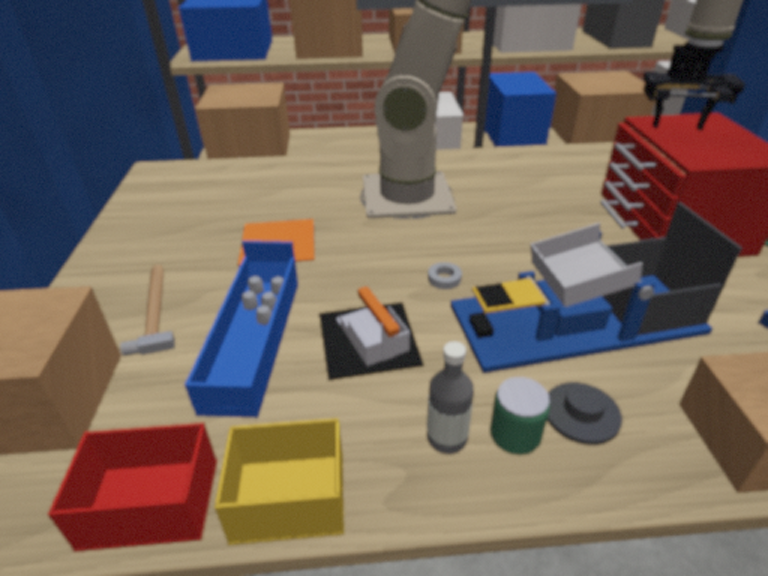

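View pics/wrist0.png

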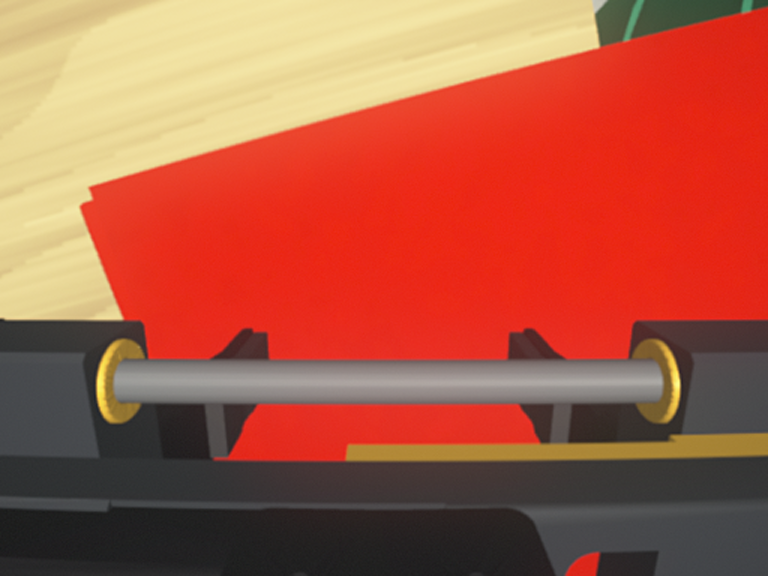

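```bash
python3 - <<'E'
from h import *
im=load('top0')
out(im,'t_a',(240,125,370,240),6)
out(im,'t_b',(90,125,240,205),5)
im=load('scene0')
out(im,'s_a',(120,150,300,280),4.4)
out(im,'s_b',(290,140,500,250),3.8)
E
```

```text
(no output)
```

View pics/t_a.png

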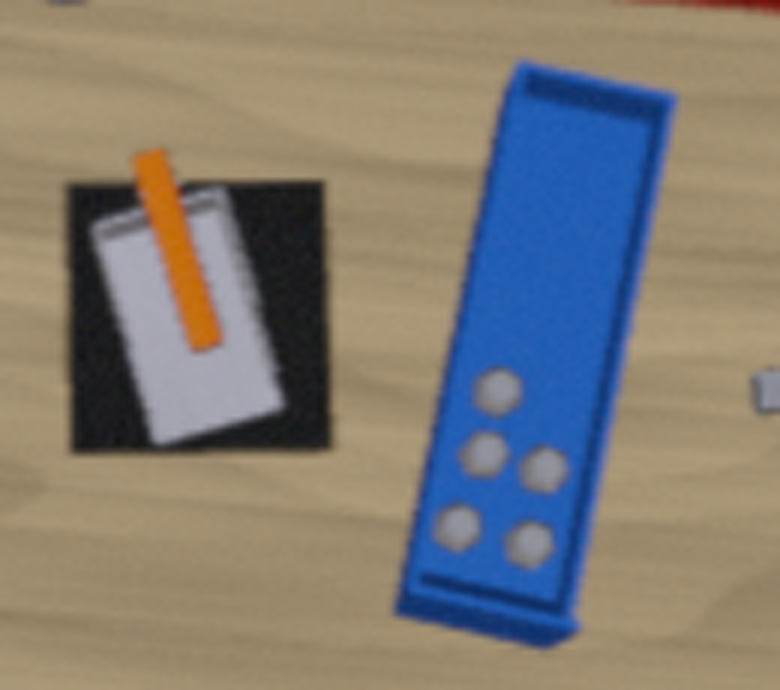

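View pics/t_b.png

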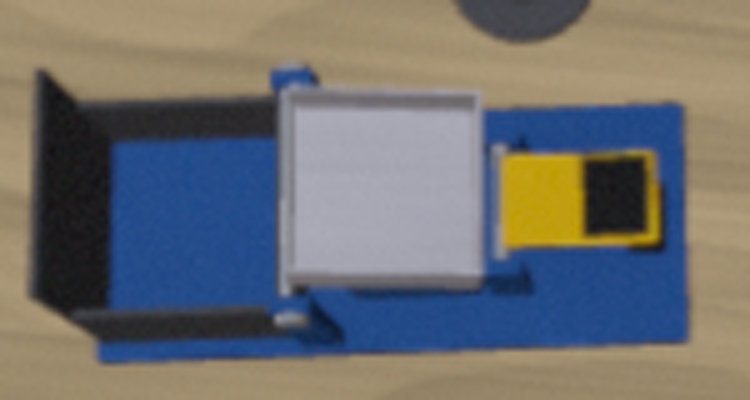

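View pics/s_a.png

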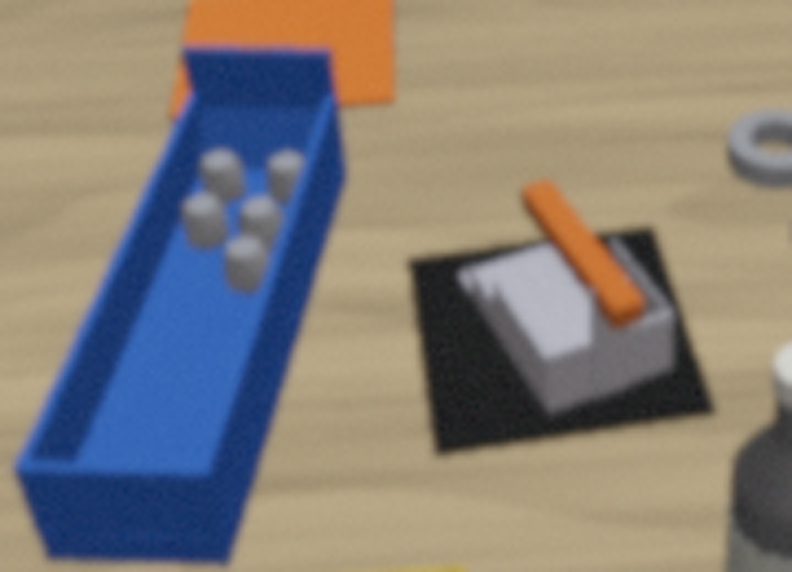

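View pics/s_b.png

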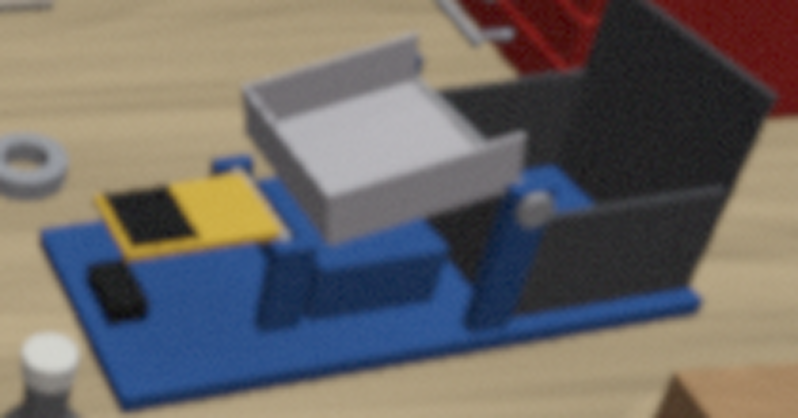

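```bash
python3 - <<'E'
from h import *
np.set_printoptions(precision=4,suppress=True)
A=lambda L:np.array(L)/6+[240,125]-.4
B=lambda L:np.array(L)/5+[90,125]-.4
def P(n,uv,z): p=pix('top',uv,z); print(n,p[:,:2].round(4).tolist()); return p
t=P('trough+x',A([(520,62),(677,97)]),.075); print(np.linalg.norm(t[0]-t[1]))
g=P('guard',A([(397,600),(397,612),(575,622),(545,647)]),.11)
P('nuts',A([(498,390),(484,453),(543,469),(458,526),(530,543)]),.057)
m=P('mat',A([(66,183),(325,180),(331,450),(72,453)]),.006);print(m.mean(0),np.linalg.norm(np.diff(m,axis=0),axis=1))
h=P('handle',A([(133,157),(165,149),(221,345),(190,352)]),.095);b=(h[0]+h[1])/2;f=(h[2]+h[3])/2;print('mid',h.mean(0),np.linalg.norm(b-f),'yaw of own x',np.degrees(np.arctan2(*(b-f)[[1,0]])))
l=P('lip',A([(156,445),(285,408)]),.0085);print(l.mean(0),np.linalg.norm(l[0]-l[1]))
w=P('base',B([(683,103),(689,342),(98,362)]),.012);print(np.linalg.norm(np.diff(w,axis=0),axis=1),'centre',(w[0]+w[2])/2,'own y yaw',np.degrees(np.arctan2(*(w[2]-w[1])[[1,0]])))
p=P('pad',B([(583,157),(645,157),(648,233),(585,236)]),.096);print(p.mean(0))
P('pan -y wall top',B([(481,90),(484,284)]),.147);P('pan +y',B([(285,90),(287,290)]),.16)
# trough axes
tx=None
E
```

```text
trough+x [[0.7253, -0.3184], [0.7115, -0.4178]]
0.10028545910983765
guard [[0.3728, -0.2633], [0.3656, -0.2638], [0.37, -0.3691], [0.3534, -0.3523]]
nuts [[0.5172, -0.3212], [0.4766, -0.3153], [0.4701, -0.3522], [0.4295, -0.3024], [0.4232, -0.3471]]
mat [[0.6387, -0.0387], [0.6568, -0.2064], [0.4791, -0.2244], [0.4612, -0.0599]]
[ 0.559  -0.1324  0.006 ] [0.1687 0.1787 0.1654]
handle [[0.6345, -0.0816], [0.6415, -0.1009], [0.5208, -0.1462], [0.5146, -0.1278]]
mid [ 0.5779 -0.1141  0.095 ] 0.1287250573929315 yaw of own x 20.830373055266268
lip [[0.4711, -0.1129], [0.503, -0.1928]]
[ 0.487  -0.1528  0.0085] 0.08607441722036215
base [[0.6678, 0.06], [0.4788, 0.0349], [0.4205, 0.4801]]
[0.1907 0.4489] centre [0.5441 0.27   0.012 ] own y yaw 97.46094049861665
pad [[0.5944, 0.1217], [0.5988, 0.0759], [0.5414, 0.0673], [0.5346, 0.1132]]
[0.5673 0.0945 0.096 ]
pan -y wall top [[0.6234, 0.194], [0.481, 0.1741]]
pan +y [[0.6059, 0.3308], [0.4607, 0.3089]]
```

```bash
cat >> h.py <<'E'
def yaw_of(st):  # world yaw of tool y axis, deg
    M=R.from_quat(st['eef_rot']).as_matrix(); return np.degrees(np.arctan2(M[1,1],M[0,1])),M
def plan(p,yawy,n,st=None,step=6.0):
    """rows (rounded) to reach TCP p with tool-y at world yaw yawy, n rows, equal steps"""
    st=st or r.read_state(); y,M=yaw_of(st)
    dy=(yawy-y+180)%360-180
    tot=np.array(p)-st['ee_pos']; rows=[]
    ms=-dy/n
    for i in range(n):
        Mi=M@R.from_euler('x',ms*i,degrees=True).as_matrix()
        rows.append((np.round(Mi.T@tot/n*100,2).tolist(),round(ms,1)))
    print('cur',st['ee_pos'].round(4),'yaw',round(y,1),'tilt',round(np.degrees(np.arccos(-M[2,0])),2),'dist',np.linalg.norm(tot).round(4),'dyaw',round(dy,1))
    import json
    print(json.dumps([{"translation":a,"spin":b} for a,b in rows]))
def stt():
    s=r.read_state(); y,M=yaw_of(s)
    print('t',s['time'],'p',s['ee_pos'].round(4),'yaw_y',round(y,2),'tilt',M[:,0].round(4),'F',s['ft_force'].round(2),'T',s['torque'].round(2),'w',round(s['width'],4),'q',s['joint_positions'].round(2))
E
python3 - <<'E'
from h import *
stt()
M=np.array(optics.camera_model('wrist')['tool_from_camera']);print(M.round(3))
def box(im,name,T,P,col):
    uv=proj(name,P@T[:2].T if 0 else P)
    uv=uv*3
    cv2.polylines(im,[np.round(uv).astype(int)],True,col,1)
def tf(o,yaw,L):
    c,s=np.cos(np.radians(yaw)),np.sin(np.radians(yaw)); L=np.array(L,float)
    return np.c_[o[0]+c*L[:,0]-s*L[:,1],o[1]+s*L[:,0]+c*L[:,1],L[:,2]]
def rect(x0,x1,y0,y1,z):return [(x0,y0,z),(x1,y0,z),(x1,y1,z),(x0,y1,z)]
to,ty=(.534,-.341),-8.3
so=np.array([.578,-.114])-.03*np.array([np.cos(np.radians(22)),np.sin(np.radians(22))]);sy=22
wo,wy=(.5454,.26),7.5
for n in('top','scene'):
    im=cv2.resize(load(n+'0'),None,fx=3,fy=3,interpolation=cv2.INTER_CUBIC)
    for o,y,rr in[(to,ty,rect(-.166,.186,-.051,.051,.075)),(to,ty,rect(-.138,.18,-.045,.045,.025)),(to,ty,rect(-.166,.186,-.051,.051,0)),(to,ty,rect(-.166,-.160,-.051,.051,.11)),
      (so,sy,rect(-.07,.07,-.042,.042,.006)),(so,sy,rect(-.035,.095,-.011,.011,.095)),
      (wo,wy,rect(-.095,.095,-.215,.235,0.0)),(wo,wy,rect(-.035,.035,-.215,-.1,.096))]:
        uv=np.round(proj(n,tf(o,y,rr))*3+1).astype(int); cv2.polylines(im,[uv],True,(255,0,255),1)
    if n=='top': im1=im[300:720,280:1080]
    else: im1=im[400:1000,330:1130]
    cv2.imwrite('pics/ov_%s.png'%n,np.ascontiguousarray(im1[:,:,::-1]))
    if n=='scene': cv2.imwrite('pics/ov_scene2.png',np.ascontiguousarray(im[380:800,830:1530,::-1]))
E
```

```text
t 0.15 p [0.1551 0.6052 0.239 ] yaw_y 75.63 tilt [-2.e-04 -1.e-03 -1.e+00] F [-0.44 -0.07 -0.59] T [-0.01 -0.01  0.02] w 0.087 q [-1.34  0.33 -0.06  1.46  0.02  1.35 -0.09]
[[ 0.    -0.242  0.97  -0.145]
 [ 1.     0.001  0.    -0.   ]
 [-0.001  0.97   0.242 -0.065]
 [ 0.     0.     0.     1.   ]]
```

View pics/ov_top.png

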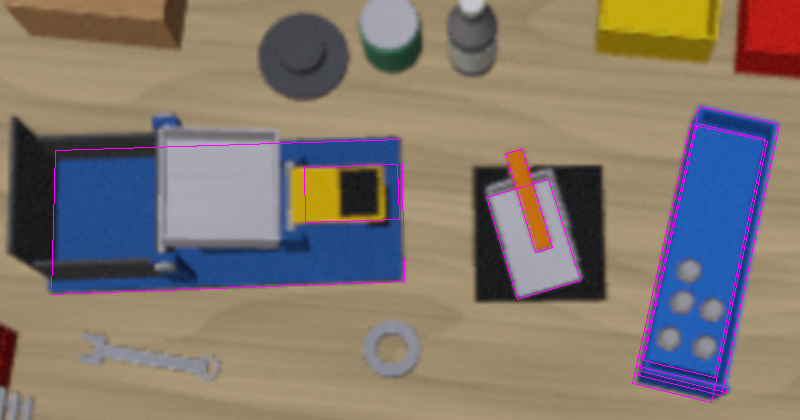

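View pics/ov_scene.png

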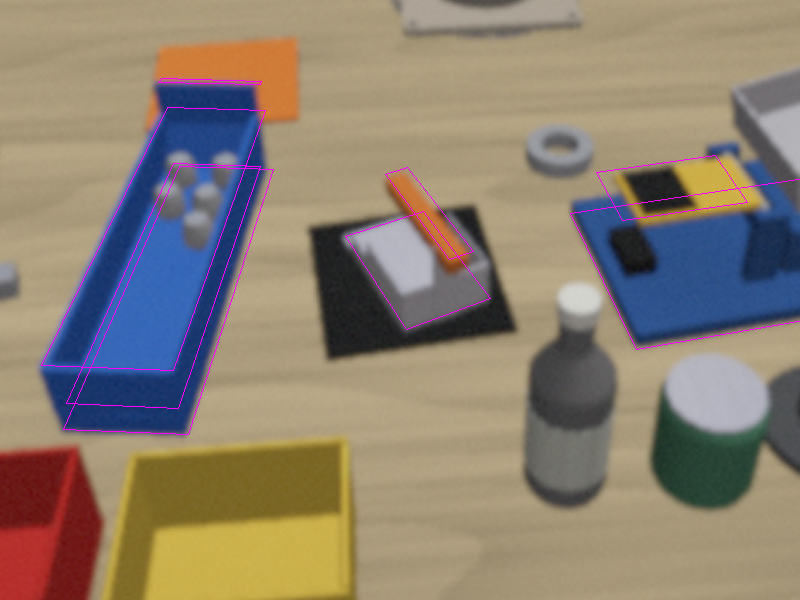

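```bash
python3 -m inch '[{"translation":[-6,0,0],"spin":0}]' 0; python3 - <<'E'
from h import *
plan((.585,-.112,.30),-68,16)
E
```

```text
time: 0.28
ee_pos: [0.1546, 0.6031, 0.2945]
eef_rot: [0.085, 0.702, -0.092, 0.701]
ft_force: [0.3, 2.2, 0.4]
width: 0.0867
cur [0.1546 0.6031 0.2945] yaw 75.6 tilt 0.63 dist 0.8346 dyaw -143.6
[{"translation": [0.01, -3.66, 3.71], "spin": 9.0}, {"translation": [0.01, -3.04, 4.24], "spin": 9.0}, {"translation": [0.01, -2.34, 4.66], "spin": 9.0}, {"translation": [0.01, -1.58, 4.97], "spin": 9.0}, {"translation": [0.01, -0.79, 5.16], "spin": 9.0}, {"translation": [0.01, 0.03, 5.22], "spin": 9.0}, {"translation": [0.01, 0.84, 5.15], "spin": 9.0}, {"translation": [0.01, 1.63, 4.95], "spin": 9.0}, {"translation": [0.01, 2.39, 4.64], "spin": 9.0}, {"translation": [0.01, 3.08, 4.21], "spin": 9.0}, {"translation": [0.01, 3.7, 3.68], "spin": 9.0}, {"translation": [0.01, 4.23, 3.05], "spin": 9.0}, {"translation": [0.01, 4.65, 2.36], "spin": 9.0}, {"translation": [0.01, 4.96, 1.6], "spin": 9.0}, {"translation": [0.01, 5.15, 0.81], "spin": 9.0}, {"translation": [0.01, 5.22, -0.01], "spin": 9.0}]
```

```bash
python3 -m inch '[{"translation":[0,-3.7,3.7],"spin":9},{"translation":[0,-3,4.2],"spin":9},{"translation":[0,-2.3,4.7],"spin":9},{"translation":[0,-1.6,5],"spin":9},{"translation":[0,-0.8,5.2],"spin":9},{"translation":[0,0,5.2],"spin":9},{"translation":[0,0.8,5.2],"spin":9},{"translation":[0,1.6,5],"spin":9}]'; python3 - <<'E'
from h import *
stt()
plan((.585,-.112,.27),-68,9)
E
```

```text
time: 1.27
ee_pos: [0.3672, 0.2338, 0.2991]
eef_rot: [0.491, 0.507, -0.493, 0.507]
ft_force: [0.7, 0.2, 0.3]
width: 0.0868
t 1.275 p [0.3672 0.2338 0.2991] yaw_y 1.71 tilt [-0.0021 -0.002  -1.    ] F [0.73 0.22 0.27] T [-0.12 -0.01 -0.01] w 0.0868 q [-0.98 -0.14  0.28  1.84  0.04  1.44 -0.68]
cur [0.3672 0.2338 0.2991] yaw 1.7 tilt 0.17 dist 0.4097 dyaw -69.7
[{"translation": [0.33, 2.3, 3.91], "spin": 7.7}, {"translation": [0.33, 2.81, 3.57], "spin": 7.7}, {"translation": [0.33, 3.27, 3.15], "spin": 7.7}, {"translation": [0.33, 3.66, 2.69], "spin": 7.7}, {"translation": [0.33, 3.99, 2.17], "spin": 7.7}, {"translation": [0.33, 4.25, 1.61], "spin": 7.7}, {"translation": [0.33, 4.42, 1.02], "spin": 7.7}, {"translation": [0.33, 4.52, 0.42], "spin": 7.7}, {"translation": [0.33, 4.54, -0.2], "spin": 7.7}]
```

```bash
python3 -m inch '[{"translation":[0.3,2.3,3.9],"spin":7.7},{"translation":[0.3,2.8,3.6],"spin":7.7},{"translation":[0.3,3.3,3.2],"spin":7.7},{"translation":[0.3,3.7,2.7],"spin":7.7},{"translation":[0.3,4,2.2],"spin":7.7},{"translation":[0.3,4.2,1.6],"spin":7.7},{"translation":[0.3,4.4,1],"spin":7.7},{"translation":[0.3,4.5,0.4],"spin":7.7},{"translation":[0.3,4.5,-0.2],"spin":7.7},{"translation":[0,0,0],"spin":0}]'; python3 - <<'E'
from h import *
stt()
snap('wrist','w1',None,1.5)
E
```

```text
time: 2.52
ee_pos: [0.5842, -0.1318, 0.2702]
eef_rot: [-0.696, -0.121, 0.698, -0.122]
ft_force: [-0.2, 0.3, 0.0]
width: 0.0872
t 2.525 p [ 0.5842 -0.1318  0.2702] yaw_y -70.27 tilt [-0.0023 -0.0022 -1.    ] F [-0.16  0.35  0.02] T [-0.06  0.17  0.02] w 0.0872 q [-0.46  0.31  0.77  1.52 -0.22  1.4  -0.91]
```

View pics/w1.png

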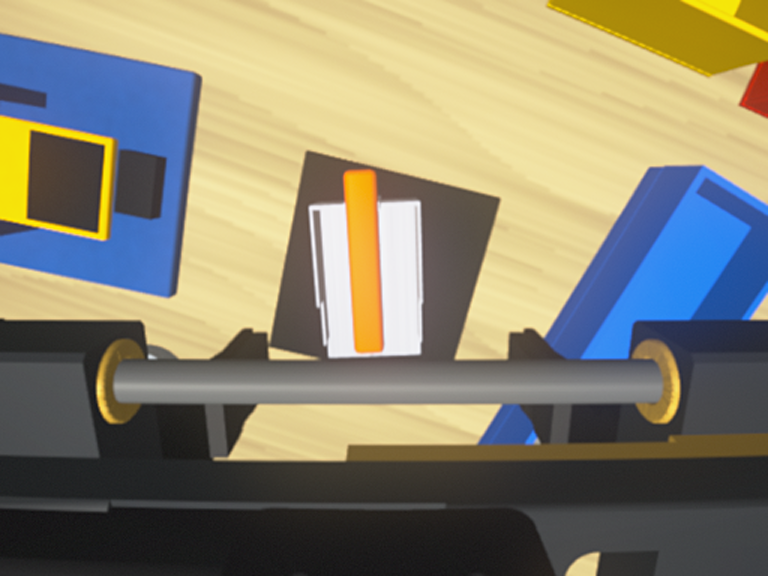

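```bash
python3 - <<'E'
from h import *
np.set_printoptions(precision=4,suppress=True)
q=np.array([(360,172),(369,351),(331,357),(420,355),(309,206),(421,200)])/1.5-.15
p=pix('wrist',q,[.095,.095,.0085,.0085,.051,.051]);print(p)
d=lambda a,b:(np.linalg.norm((a-b)[:2]),np.degrees(np.arctan2(*(a-b)[[1,0]])))
print(d(p[0],p[1]),d((p[0]),(p[2]+p[3])/2),d((p[4]+p[5])/2,(p[2]+p[3])/2),d(p[2],p[3]),d(p[4],p[5]),(p[0]+p[1])/2)
m=pix('wrist',np.array([(307,152),(499,198),(272,346)])/1.5-.15,.006);print(m,d(m[1],m[0]),d(m[0],m[2]))
E
```

```text
[[ 0.6392 -0.0911  0.095 ]
 [ 0.5236 -0.1381  0.095 ]
 [ 0.4732 -0.1156  0.0085]
 [ 0.5028 -0.1914  0.0085]
 [ 0.6015 -0.0607  0.051 ]
 [ 0.6346 -0.1388  0.051 ]]
(np.float64(0.12479686484539701), np.float64(22.150606452758545)) (np.float64(0.16356433573258689), np.float64(22.43407982413043)) (np.float64(0.14069032460077532), np.float64(22.456340543689542)) (np.float64(0.0813476105654165), np.float64(111.35991452254775)) (np.float64(0.08483631973216212), np.float64(112.96081520233369)) [ 0.5814 -0.1146  0.095 ]
[[ 0.6378 -0.0396  0.006 ]
 [ 0.6576 -0.2043  0.006 ]
 [ 0.4637 -0.0614  0.006 ]] (np.float64(0.16583642942104035), np.float64(-83.13673088092115)) (np.float64(0.17537683468654763), np.float64(7.137468671272813))
```

```bash
python3 - <<'E'
from h import *
plan((.5992,-.1076,.12),-67.6,4)
E
```

```text
cur [ 0.584  -0.1299  0.2704] yaw -70.1 tilt 0.13 dist 0.1528 dyaw 2.5
[{"translation": [3.76, -0.39, -0.56], "spin": -0.6}, {"translation": [3.76, -0.39, -0.56], "spin": -0.6}, {"translation": [3.76, -0.38, -0.56], "spin": -0.6}, {"translation": [3.76, -0.38, -0.57], "spin": -0.6}]
```

```bash
python3 -m inch '[{"translation":[3.8,-0.4,-0.6],"spin":-0.6},{"translation":[3.8,-0.4,-0.6],"spin":-0.6},{"translation":[3.8,-0.4,-0.6],"spin":-0.6},{"translation":[3.6,-0.4,-0.5],"spin":-0.6},{"translation":[0,0,0],"spin":0}]' 0; python3 - <<'E'
from h import *
stt()
plan((.5992,-.1076,.083),-67.6,2)
E
```

```text
time: 3.2
ee_pos: [0.5995, -0.0984, 0.1177]
eef_rot: [0.693, 0.144, -0.693, 0.14]
ft_force: [-0.1, -0.4, 1.6]
width: 0.0871
t 3.2 p [ 0.5995 -0.0984  0.1177] yaw_y -66.83 tilt [-4.0e-04  4.4e-03 -1.0e+00] F [-0.1  -0.38  1.64] T [-0.05  0.12  0.01] w 0.0871 q [-0.45  0.46  0.69  1.68 -0.32  1.12 -0.83]
cur [ 0.5995 -0.0984  0.1177] yaw -66.8 tilt 0.25 dist 0.0359 dyaw -0.8
[{"translation": [1.73, 0.42, 0.2], "spin": 0.4}, {"translation": [1.73, 0.42, 0.2], "spin": 0.4}]
```

```bash
python3 -m inch '[{"translation":[0.5,0.85,0.3],"spin":0.7},{"translation":[0,0,0],"spin":0}]' 0; python3 - <<'E'
from h import *
stt()
snap('wrist','w2',None,1.5)
plan((.5992,-.1076,.083),-67.6,2)
E
```

```text
time: 3.45
ee_pos: [0.6011, -0.1079, 0.1155]
eef_rot: [0.695, 0.139, -0.692, 0.136]
ft_force: [-0.2, -0.1, -0.1]
width: 0.087
t 3.45 p [ 0.6011 -0.1079  0.1155] yaw_y -67.52 tilt [ 0.003   0.0047 -1.    ] F [-0.18 -0.14 -0.09] T [-0.1   0.08  0.03] w 0.087 q [-0.43  0.46  0.69  1.68 -0.33  1.11 -0.83]
cur [ 0.6016 -0.1074  0.1159] yaw -67.5 tilt 0.36 dist 0.033 dyaw -0.1
[{"translation": [1.64, -0.03, 0.12], "spin": 0.1}, {"translation": [1.64, -0.03, 0.12], "spin": 0.1}]
```

View pics/w2.png

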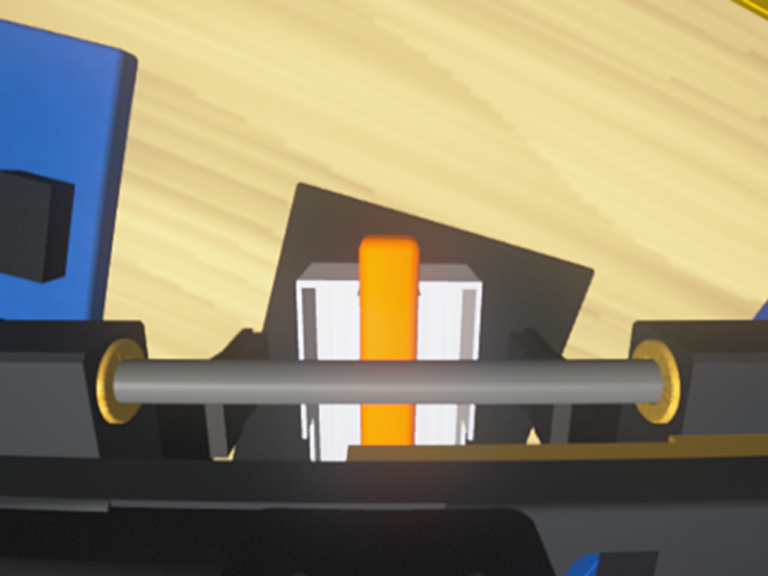

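```bash
python3 -m inch '[{"translation":[1.7,0,0.1],"spin":0},{"translation":[1.5,0,0.1],"spin":0},{"translation":[0,0,0],"spin":0}]' 0; python3 - <<'E'
from h import *
stt()
E
```

```text
time: 3.88
ee_pos: [0.6, -0.1082, 0.0826]
eef_rot: [0.696, 0.139, -0.691, 0.136]
ft_force: [-0.3, -0.5, 0.8]
width: 0.0869
t 3.875 p [ 0.6    -0.1082  0.0826] yaw_y -67.49 tilt [ 0.0053  0.0053 -1.    ] F [-0.32 -0.48  0.76] T [-0.07  0.16 -0.01] w 0.0869 q [-0.41  0.5   0.67  1.71 -0.36  1.05 -0.8 ]
```

```bash
python3 -m inch '[{"translation":[0,0,0],"spin":0},{"translation":[0,0,0],"spin":0},{"translation":[0,0,0],"spin":0},{"translation":[0,0,0],"spin":0}]' 1 60; python3 - <<'E'
from h import *
stt()
E
```

```text
time: 4.38
ee_pos: [0.6005, -0.1083, 0.0832]
eef_rot: [0.696, 0.139, -0.691, 0.137]
ft_force: [-0.5, -0.8, -0.0]
width: 0.0549
t 4.375 p [ 0.6005 -0.1083  0.0832] yaw_y -67.49 tilt [ 0.0061  0.0051 -1.    ] F [-0.47 -0.77 -0.02] T [-0.15  0.16  0.08] w 0.0549 q [-0.41  0.5   0.67  1.71 -0.36  1.05 -0.8 ]
```

```bash
python3 -m inch '[{"translation":[0,0,0],"spin":0},{"translation":[0,0,0],"spin":0},{"translation":[0,0,0],"spin":0},{"translation":[0,0,0],"spin":0},{"translation":[0,0,0],"spin":0}]' 1 60; python3 - <<'E'
from h import *
stt()
E
python3 -m inch '[{"translation":[-2,0,0],"spin":0},{"translation":[-4,0,0],"spin":0},{"translation":[-4,0,0],"spin":0},{"translation":[0,0,0],"spin":0}]'
python3 - <<'E'
from h import *
stt();snap('wrist','w3',None,1.5);snap('scene','s3',(120,80,340,260),3.5)
E
```

```text
time: 5.0
ee_pos: [0.6006, -0.1082, 0.0834]
eef_rot: [0.696, 0.139, -0.691, 0.137]
ft_force: [-0.4, 0.4, -0.7]
width: 0.0215
t 5.0 p [ 0.6006 -0.1082  0.0834] yaw_y -67.48 tilt [ 0.0065  0.0052 -1.    ] F [-0.36  0.42 -0.67] T [-0.14  0.14  0.02] w 0.0215 q [-0.41  0.5   0.67  1.71 -0.36  1.05 -0.8 ]
time: 5.5
ee_pos: [0.5993, -0.1093, 0.189]
eef_rot: [0.696, 0.139, -0.691, 0.136]
ft_force: [-0.6, 0.2, -3.6]
width: 0.021
t 5.5 p [ 0.5993 -0.1093  0.189 ] yaw_y -67.55 tilt [ 0.0056  0.0048 -1.    ] F [-0.61  0.2  -3.59] T [-0.09  0.05  0.05] w 0.021 q [-0.46  0.39  0.73  1.61 -0.27  1.24 -0.86]
```

View pics/w3.png

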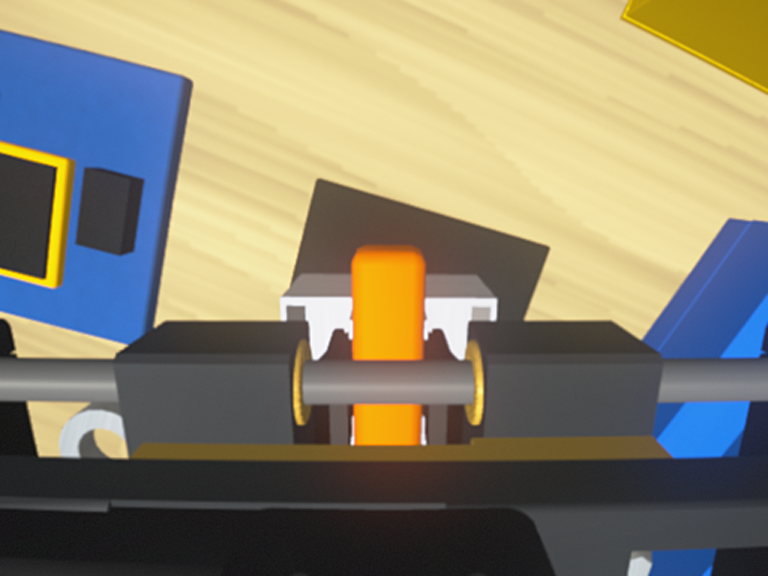

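View pics/s3.png

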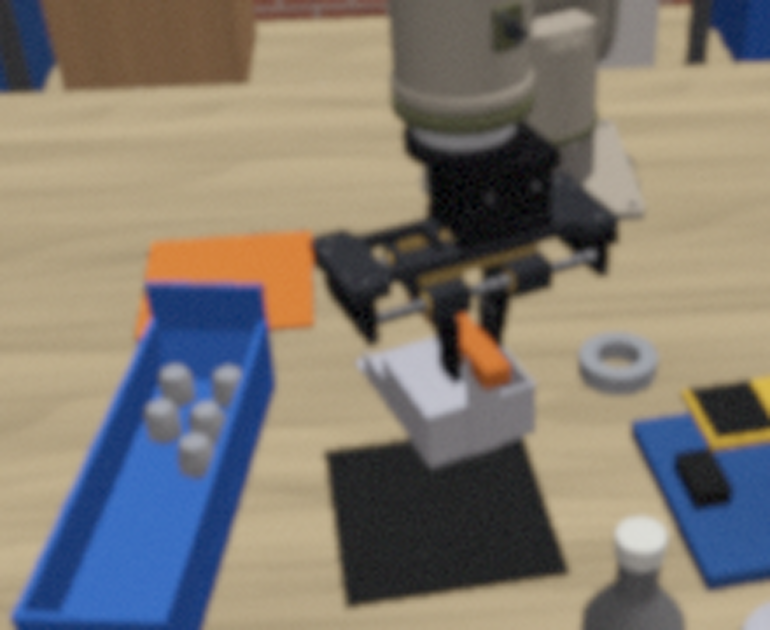

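```bash
cat >> h.py <<'E'
def wproj_tool(P):
    m=optics.camera_model('wrist'); T=np.linalg.inv(np.array(m['tool_from_camera']))
    return cv2.projectPoints(np.array(P,float).reshape(-1,3),cv2.Rodrigues(T[:3,:3])[0],T[:3,3],np.array(m['camera_matrix']),np.array(m['dist']))[0].reshape(-1,2)
def scoop_in_tool(X,tilt,g=.05,gz=.0785):
    # X: points in scoop frame (x,y,z); g: grip x in scoop; tilt deg nose-down; TCP at scoop z = gz
    X=np.array(X,float); a=np.radians(tilt); dx=X[:,0]-g; dz=X[:,2]-gz
    x2=dx*np.cos(a)-dz*np.sin(a)*(-1)*(-1) ; z2=dz*np.cos(a)+dx*np.sin(a)
    return np.c_[-z2,-X[:,1],-x2]
E
python3 - <<'E'
from h import *
np.set_printoptions(precision=1,suppress=True)
X=[(.095,.011,.089),(.095,-.011,.089),(.07,.042,.045),(.07,-.042,.045)]
for t in(-4,-2,0,2,4,8): print(t,(wproj_tool(scoop_in_tool(X,t))*1.5).tolist())
E
```

```text
-4 [[348.34022637683603, 241.2182027376046], [424.1248461507189, 241.25744889008325], [279.04900953777894, 297.3175602762985], [493.7942781440408, 297.409976582429]]
-2 [[347.91965206018244, 242.98061203145312], [424.52445212533576, 243.02006013262894], [278.5217999919845, 294.7435509005946], [494.3169791688207, 294.8373296888544]]
0 [[347.4966885654276, 244.96895130517277], [424.92613815526033, 245.0085729904223], [277.9690654416445, 292.2280040939553], [494.8648278926738, 292.3231542066444]]
2 [[347.0720343453035, 247.18706401794753], [425.3292351635275, 247.22682912630813], [277.39076336892566, 289.77351939271716], [495.437863666648, 289.8700489963301]]
4 [[346.64643685665385, 249.6383529704862], [425.73302779831454, 249.67822955508726], [276.786860518515, 287.38277197325755], [496.0361166197222, 287.48068848196783]]
8 [[345.79564795979434, 255.25151988625646], [426.53960648907855, 255.29151657996283], [275.50217587836676, 282.8035788896288], [497.3083384893218, 282.90428803064276]]
```

```bash
cat >> h.py <<'E'
def tf(o,yaw,L):
    c,s=np.cos(np.radians(yaw)),np.sin(np.radians(yaw)); L=np.array(L,float)
    return np.c_[o[0]+c*L[:,0]-s*L[:,1],o[1]+s*L[:,0]+c*L[:,1],L[:,2]]
def rect(x0,x1,y0,y1,z):return [(x0,y0,z),(x1,y0,z),(x1,y1,z),(x0,y1,z)]
def overlay(im,name,items,fn,crop,scale,st=None):
    im=cv2.resize(im[crop[1]:crop[3],crop[0]:crop[2]],None,fx=scale,fy=scale,interpolation=cv2.INTER_CUBIC)
    for o,y,L,col in items:
        uv=(proj(name,tf(o,y,L),st)-crop[:2]+.5)*scale-.5
        cv2.polylines(im,[np.round(uv*8).astype(int)],True,col,1,cv2.LINE_AA,3)
    cv2.imwrite('pics/'+fn+'.png',np.ascontiguousarray(im[:,:,::-1]))
E
python3 - <<'E'
from h import *
o,y=(.534,-.341),-8.3
it=[(o,y,rect(-.16,.186,-.051,.051,.075),(255,0,255)),(o,y,rect(-.15,.18,-.045,.045,.075),(255,255,0)),(o,y,rect(-.166,-.16,-.051,.051,.11),(0,255,0)),(o,y,rect(-.138,.18,-.045,.045,.025),(255,0,0)),(o,y,rect(-.166,.186,-.051,.051,0),(255,255,255))]
overlay(load('top0'),'top',it,'o1',(300,130,360,235),5.7)
overlay(load('scene0'),'scene',it,'o2',(120,150,205,280),4.6)
a=cv2.imread('pics/o1.png');b=cv2.imread('pics/o2.png');h=max(a.shape[0],b.shape[0])
pad=lambda x:np.pad(x,((0,h-x.shape[0]),(0,0),(0,0)))
cv2.imwrite('pics/o12.png',np.hstack([pad(a),pad(b)]))
E
```

```text
(no output)
```

View pics/o12.png

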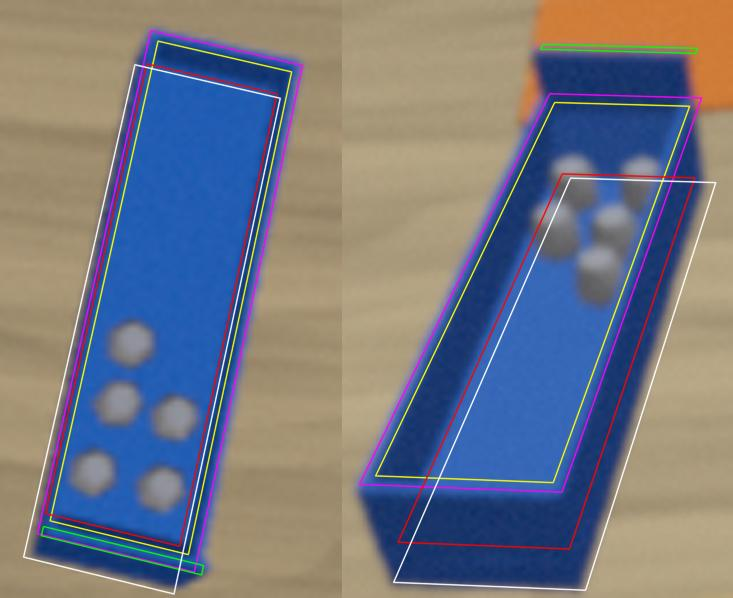

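```bash
python3 - <<'E'
from h import *
o,y=(.5336,-.3435),-7.4
it=[(o,y,rect(-.16,.186,-.051,.051,.075),(255,0,255)),(o,y,rect(-.15,.18,-.045,.045,.075),(255,255,0)),(o,y,rect(-.166,-.16,-.051,.051,.11),(0,255,0)),(o,y,rect(-.138,.18,-.045,.045,.025),(255,0,0)),(o,y,rect(-.166,.186,-.051,.051,0),(255,255,255))]
overlay(load('top0'),'top',it,'o1',(300,130,360,235),5.7)
overlay(load('scene0'),'scene',it,'o2',(120,150,205,280),4.6)
a=cv2.imread('pics/o1.png');b=cv2.imread('pics/o2.png');h=max(a.shape[0],b.shape[0])
pad=lambda x:np.pad(x,((0,h-x.shape[0]),(0,0),(0,0)))
cv2.imwrite('pics/o12.png',np.hstack([pad(a),pad(b)]))
# edge-based fit
im=load('top0').astype(float)
lum=im[:,:,2]-im[:,:,0]   # blue-red: big in trough
lum=cv2.GaussianBlur(lum,(0,0),0.7)
E
```

```text
(no output)
```

View pics/o12.png

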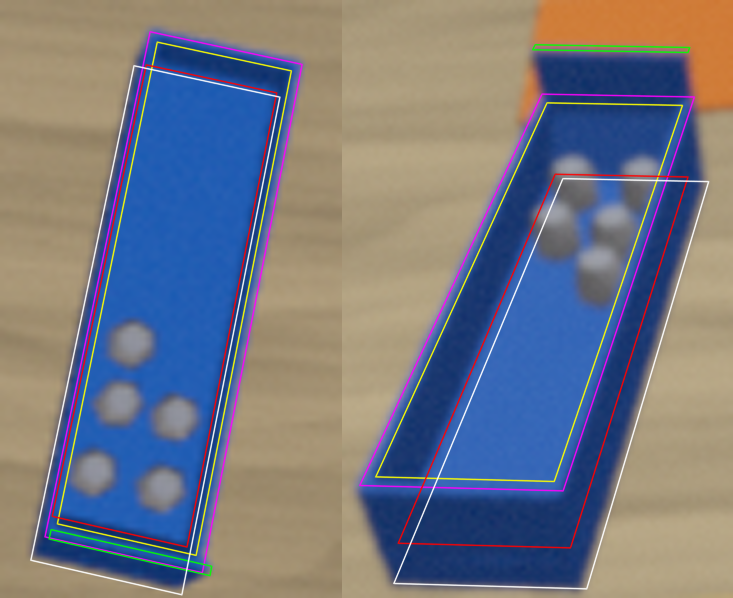

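```bash
python3 - <<'E'
from h import *
from scipy.optimize import minimize
S=8
ms={}
for n,c in(('top',(300,130,360,240)),('scene',(115,145,205,285))):
    im=load(n+'0').astype(float)[c[1]:c[3],c[0]:c[2]]
    b=(im[:,:,2]-im[:,:,0]); 
    # soft mask by upsampling
    m=np.clip((b)/60,-1,1) 
    m=cv2.resize((b>25).astype(np.float32) if 0 else b.astype(np.float32),None,fx=S,fy=S,interpolation=cv2.INTER_CUBIC)
    ms[n]=(c,m>28)
    # nuts grey: fill
    k=cv2.morphologyEx(ms[n][1].astype(np.uint8),cv2.MORPH_CLOSE,np.ones((9,9)))
    cs,_=cv2.findContours(k,cv2.RETR_EXTERNAL,cv2.CHAIN_APPROX_NONE);cc=max(cs,key=cv2.contourArea)
    k[:]=0;cv2.drawContours(k,[cc],-1,1,-1);ms[n]=(c,k)
    print(n,k.sum()/S/S)
def sil(n,o,y):
    c,k=ms[n];M=np.zeros_like(k)
    def hull(L):
        uv=(proj(n,tf(o,y,L))-c[:2]+.5)*S-.5
        cv2.fillConvexPoly(M,cv2.convexHull(np.round(uv*16).astype(np.int32)),1,cv2.LINE_8,4)
    hull(rect(-.166,.186,-.051,.051,0)+rect(-.166,.186,-.051,.051,.075)); hull(rect(-.166,-.16,-.051,.051,0)+rect(-.166,-.16,-.051,.051,.11))
    return M
def cost(p,names):
    return sum((sil(n,p[:2],p[2]*100)!=ms[n][1]).sum()/S/S for n in names)
for names in(['top'],['scene'],['top','scene']):
    p=np.array([.5336,-.3435,-.075])
    rs=minimize(cost,p,args=(names,),method='Nelder-Mead',options=dict(initial_simplex=[p,p+[.004,0,0],p+[0,.004,0],p+[0,0,.01]],xatol=1e-4,fatol=.05))
    print(names,rs.x,rs.fun)
E
```

```text
top 2741.6875
scene 5297.921875
['top'] [ 0.53727473 -0.34405574 -0.07603376] 61.546875
['scene'] [ 0.53243735 -0.34617492 -0.06879004] 217.328125
['top', 'scene'] [ 0.53484316 -0.34462844 -0.07317609] 337.0
```

```bash
python3 - <<'E'
from h import *
plan((.6936,-.3647,.195),-97.5,7)
E
```

```text
cur [ 0.5977 -0.1085  0.1854] yaw -67.5 tilt 0.3 dist 0.2737 dyaw -30.0
[{"translation": [-0.16, 3.91, 0.13], "spin": 4.3}, {"translation": [-0.16, 3.9, -0.16], "spin": 4.3}, {"translation": [-0.16, 3.88, -0.45], "spin": 4.3}, {"translation": [-0.16, 3.84, -0.74], "spin": 4.3}, {"translation": [-0.16, 3.77, -1.02], "spin": 4.3}, {"translation": [-0.16, 3.68, -1.3], "spin": 4.3}, {"translation": [-0.16, 3.58, -1.57], "spin": 4.3}]
```

```bash
python3 -m inch '[{"translation":[-0.3,3.9,0.1],"spin":4.3},{"translation":[-0.3,3.9,-0.2],"spin":4.3},{"translation":[-0.2,3.9,-0.5],"spin":4.3},{"translation":[-0.2,3.8,-0.7],"spin":4.3},{"translation":[-0.2,3.8,-1],"spin":4.3},{"translation":[-0.2,3.7,-1.3],"spin":4.3},{"translation":[-0.2,3.6,-1.6],"spin":4.3},{"translation":[0,0,0],"spin":0},{"translation":[0,0,0],"spin":0}]'; python3 - <<'E'
from h import *
stt();plan((.6936,-.3647,.185),-97.5,1)
E
```

```text
time: 6.72
ee_pos: [0.6907, -0.3674, 0.1806]
eef_rot: [-0.697, 0.046, 0.714, 0.057]
ft_force: [0.0, 0.7, -2.0]
width: 0.0214
t 6.725 p [ 0.6907 -0.3674  0.1806] yaw_y -98.39 tilt [-0.023   0.0165 -0.9996] F [ 0.04  0.68 -1.99] T [-0.01  0.03 -0.01] w 0.0214 q [ 0.07  0.86  0.77  1.   -0.55  1.5  -1.02]
cur [ 0.6907 -0.3674  0.1806] yaw -98.4 tilt 1.62 dist 0.0059 dyaw 0.9
[{"translation": [-0.44, -0.32, -0.24], "spin": -0.9}]
```

```bash
python3 -m inch '[{"translation":[-0.2,-0.35,-0.25],"spin":-0.9},{"translation":[0,0,0],"spin":0}]'; python3 - <<'E'
from h import *
stt();snap('wrist','w4',None,1.5);snap('top','t4',(230,110,370,240),5.7);snap('scene','s4',(100,100,320,280),3.5)
E
```

```text
time: 6.98
ee_pos: [0.6943, -0.3617, 0.1821]
eef_rot: [-0.697, 0.039, 0.714, 0.051]
ft_force: [0.1, -0.3, -3.0]
width: 0.0213
t 6.975 p [ 0.6943 -0.3617  0.1821] yaw_y -97.28 tilt [-0.0234  0.0183 -0.9996] F [ 0.11 -0.32 -3.02] T [-0.12  0.13 -0.01] w 0.0213 q [ 0.06  0.86  0.77  0.99 -0.55  1.5  -1.01]
```

View pics/w4.png

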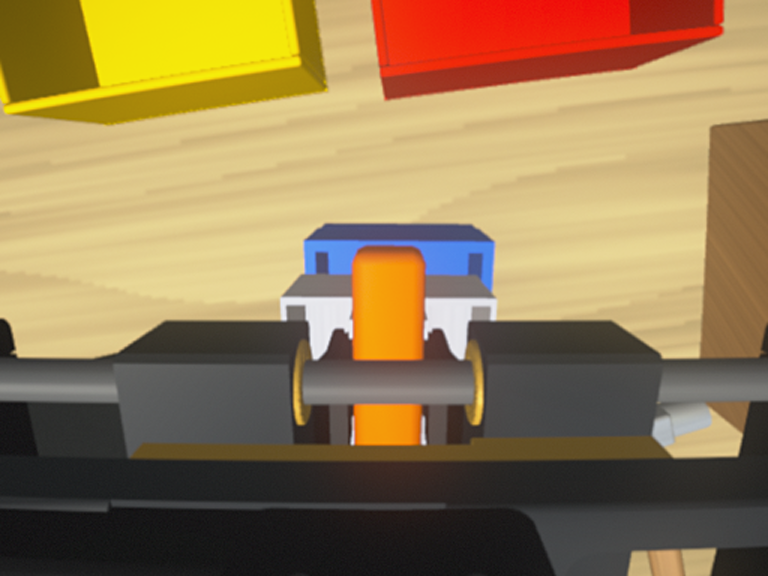

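View pics/t4.png

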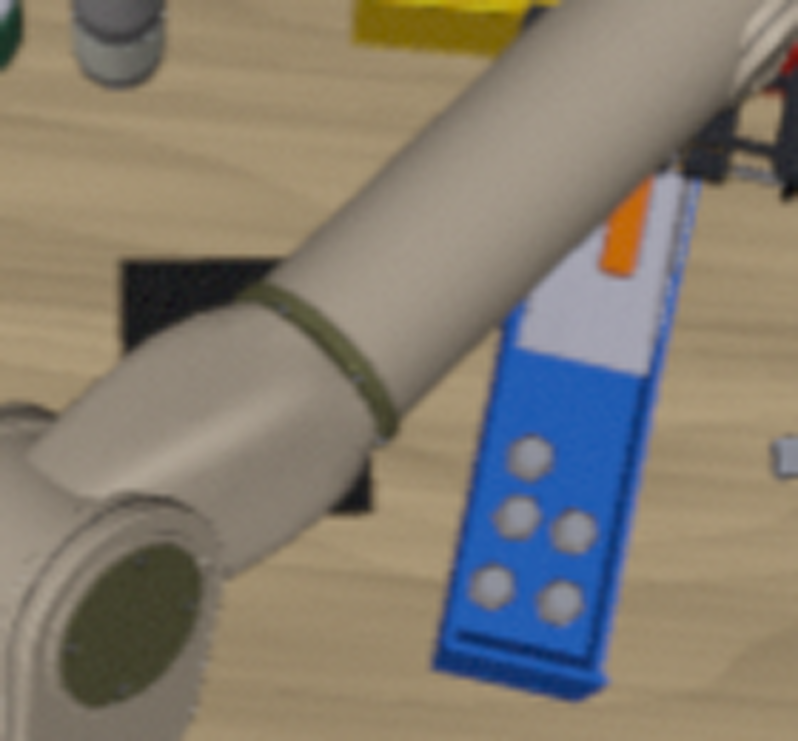

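View pics/s4.png

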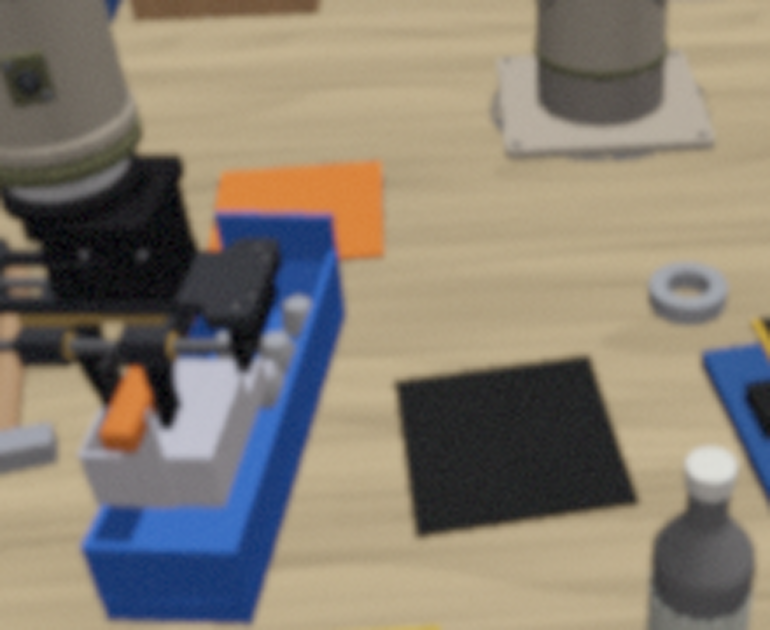

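```bash
python3 - <<'E'
from h import *
np.set_printoptions(precision=4,suppress=True)
st=r.read_state()
p=pix('wrist',np.array([(305,241),(494,240)])/1.5-.17,.075,st);print(p,p.mean(0),np.linalg.norm(p[0]-p[1]))
d=p[0]-p[1];print('yaw x',np.degrees(np.arctan2(d[1],d[0]))-90)
c=p.mean(0);y=np.radians(-7.5);rel=c[:2]-np.array([.536,-.344]);print('own',rel@[np.cos(y),np.sin(y)],rel@[-np.sin(y),np.cos(y)])
# scoop underside position given tilt
_,M=yaw_of(st);s=st['ee_pos']+M@np.array([.0774,0,.0507]);rel=s[:2]-np.array([.536,-.344]);print('scoop origin',s,'own',rel@[np.cos(y),np.sin(y)],rel@[-np.sin(y),np.cos(y)])
stt()
E
```

```text
[[ 0.7264 -0.3215  0.075 ]
 [ 0.7143 -0.4211  0.075 ]] [ 0.7203 -0.3713  0.075 ] 0.10037945831697904
yaw x -6.88736069469995
own 0.1863198608079786 -0.00299060793622306
scoop origin [ 0.6415 -0.355   0.1061] own 0.10606019761446836 0.0029053672948819893
t 7.125 p [ 0.6936 -0.3628  0.1822] yaw_y -97.38 tilt [-0.0238  0.0176 -0.9996] F [ 0.19  0.38 -2.82] T [-0.08  0.06  0.  ] w 0.0213 q [ 0.06  0.86  0.77  0.99 -0.55  1.5  -1.01]
```

```bash
python3 -m inch '[{"translation":[1,0.5,0],"spin":0},{"translation":[2,0,0],"spin":0},{"translation":[1.5,0,0],"spin":0},{"translation":[0,0,0],"spin":0}]'; python3 - <<'E'
from h import *
st=r.read_state();stt();_,M=yaw_of(st);s=st['ee_pos']+M@np.array([.0774,0,.0507]);rel=s[:2]-np.array([.536,-.344]);y=np.radians(-7.4);print('scoop origin',s,'own',rel@[np.cos(y),np.sin(y)],rel@[-np.sin(y),np.cos(y)])
snap('wrist','w5',None,1.5);snap('scene','s5',(100,130,240,280),4)
E
```

```text
time: 7.62
ee_pos: [0.691, -0.3669, 0.1326]
eef_rot: [-0.696, 0.04, 0.715, 0.052]
ft_force: [0.3, -0.1, -2.8]
width: 0.0213
t 7.625 p [ 0.691  -0.3669  0.1326] yaw_y -97.4 tilt [-0.0253  0.0186 -0.9995] F [ 0.33 -0.12 -2.82] T [-0.09  0.07 -0.04] w 0.0213 q [ 0.06  0.88  0.75  1.06 -0.56  1.42 -0.99]
scoop origin [ 0.63882687 -0.35893464  0.05660187] own 0.10389395358627145 -0.0015666091427784315
```

View pics/w5.png

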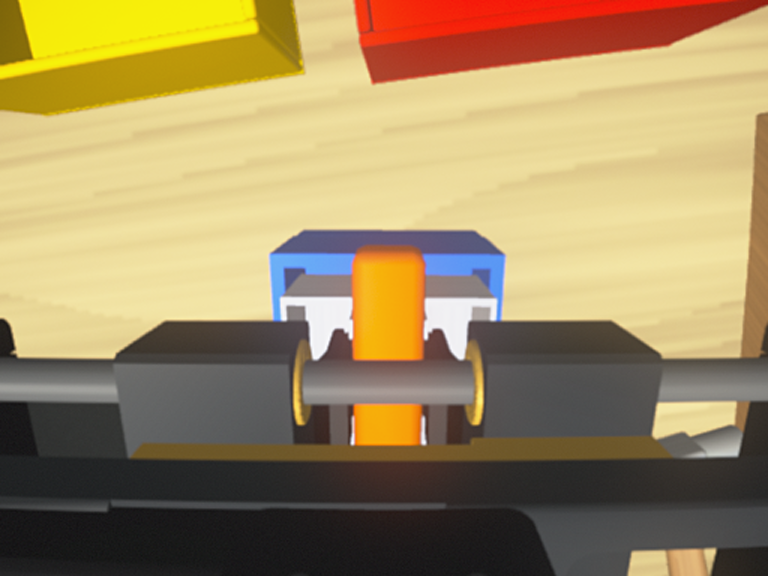

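View pics/s5.png

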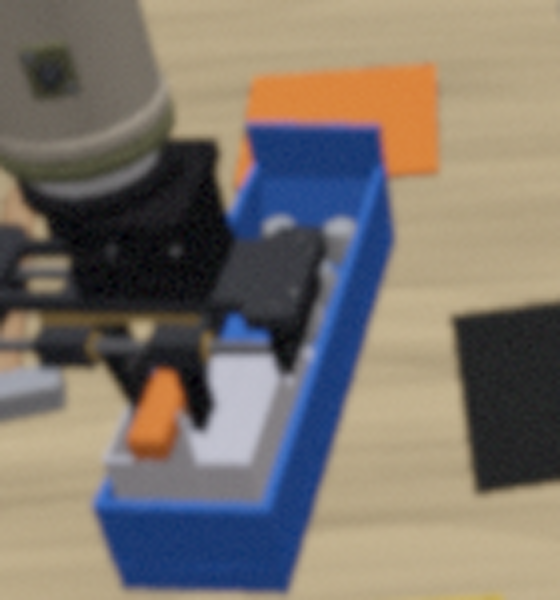

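```bash
python3 -m inch '[{"translation":[1.5,0,0],"spin":0},{"translation":[1.2,0,0],"spin":0},{"translation":[0.5,0,0],"spin":0},{"translation":[0.3,0,0],"spin":0}]'; cat >> h.py <<'E'
TO=np.array([.536,-.3455]);TY=-7.4
def sc(g=.0507):
    st=r.read_state();_,M=yaw_of(st);s=st['ee_pos']+M@np.array([.0774,0,g]);rel=s[:2]-TO;y=np.radians(TY)
    l=st['ee_pos']+M@np.array([.0774,0,g+.07])
    print('scoop own x %.4f y %.4f z %.4f lip z %.4f'%(rel@[np.cos(y),np.sin(y)],rel@[-np.sin(y),np.cos(y)],s[2],l[2])); stt()
E
python3 -c "from h import *;sc()"
```

```text
time: 8.22
ee_pos: [0.6925, -0.3666, 0.103]
eef_rot: [-0.699, 0.04, 0.712, 0.05]
ft_force: [-7.9, 5.9, 25.7]
width: 0.0212
scoop own x 0.1056 y 0.0001 z 0.0266 lip z 0.0281
t 8.225 p [ 0.6925 -0.3666  0.103 ] yaw_y -97.3 tilt [-0.0184  0.016  -0.9997] F [-7.9   5.86 25.73] T [ 1.03  2.09 -0.05] w 0.0212 q [ 0.05  0.9   0.74  1.09 -0.58  1.37 -0.98]
```

```bash
python3 -m inch '[{"translation":[0.3,0,0],"spin":0},{"translation":[0.2,0,0],"spin":0},{"translation":[0.1,0,0],"spin":0}]'; python3 - <<'E'
from h import *
sc();snap('wrist','w6',(170,130,360,310),4);snap('scene','s6',(110,170,230,280),5)
E
```

```text
time: 8.6
ee_pos: [0.693, -0.3671, 0.1032]
eef_rot: [-0.7, 0.04, 0.711, 0.049]
ft_force: [-3.2, 2.5, 2.8]
width: 0.021
scoop own x 0.1066 y -0.0004 z 0.0266 lip z 0.0278
t 8.6 p [ 0.693  -0.3671  0.1032] yaw_y -97.27 tilt [-0.0146  0.0143 -0.9998] F [-3.19  2.47  2.82] T [ 0.26  0.89 -0.07] w 0.021 q [ 0.05  0.9   0.74  1.09 -0.58  1.36 -0.98]
```

View pics/s6.png

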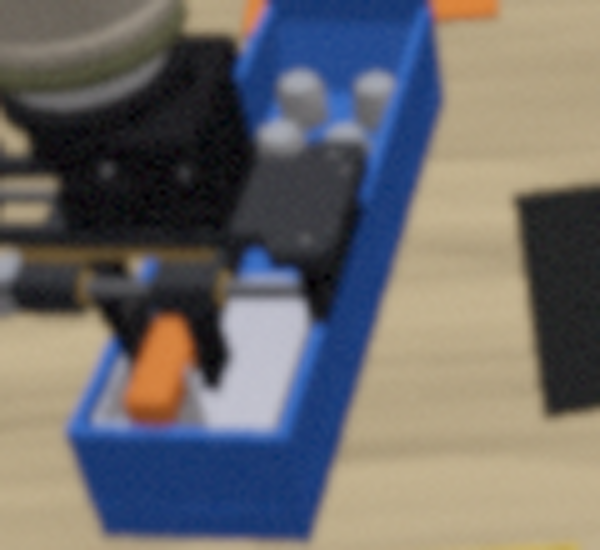

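View pics/w6.png

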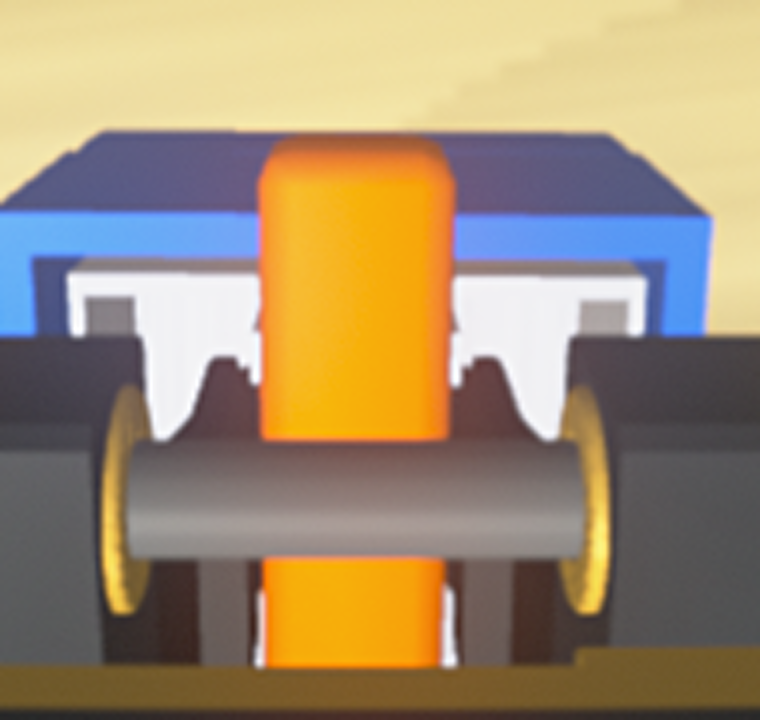

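```bash
python3 -m inch '[{"translation":[0,0,0],"spin":0},{"translation":[0,0,0],"spin":0}]' 0.72 3;python3 -m inch '[{"translation":[0,0,0],"spin":0},{"translation":[0,0,0],"spin":0}]' 1 60; python3 - <<'E'
from h import *
sc()
E
```

```text
time: 8.95
ee_pos: [0.6935, -0.3671, 0.1028]
eef_rot: [-0.7, 0.04, 0.711, 0.049]
ft_force: [-0.1, -0.6, -0.4]
width: 0.024
time: 9.2
ee_pos: [0.6935, -0.3671, 0.1027]
eef_rot: [-0.7, 0.04, 0.711, 0.049]
ft_force: [-0.0, 1.4, 1.4]
width: 0.0213
scoop own x 0.1071 y -0.0004 z 0.0261 lip z 0.0272
t 9.2 p [ 0.6935 -0.3671  0.1027] yaw_y -97.24 tilt [-0.0141  0.0138 -0.9998] F [-0.05  1.41  1.45] T [-0.01  0.36 -0.01] w 0.0213 q [ 0.05  0.9   0.74  1.09 -0.58  1.36 -0.98]
```

```bash
python3 -m inch '[{"translation":[0.08,0,1],"spin":0},{"translation":[0.08,0,1.5],"spin":0},{"translation":[0.08,0,1.5],"spin":0},{"translation":[0.08,0,1.5],"spin":0},{"translation":[0.08,0,1.5],"spin":0}]'; python3 - <<'E'
from h import *
sc()
E
```

```text
time: 9.82
ee_pos: [0.6283, -0.3583, 0.1026]
eef_rot: [-0.705, 0.04, 0.707, 0.046]
ft_force: [4.1, -0.3, 3.4]
width: 0.0216
scoop own x 0.0423 y -0.0006 z 0.0253 lip z 0.0255
t 9.825 p [ 0.6283 -0.3583  0.1026] yaw_y -96.98 tilt [-0.0018  0.0088 -1.    ] F [ 4.07 -0.31  3.36] T [-0.12 -0.42 -0.03] w 0.0216 q [-0.02  0.76  0.77  1.34 -0.54  1.25 -0.91]
```

```bash
python3 -m inch '[{"translation":[0.06,0,1.5],"spin":0},{"translation":[0.06,0,1.5],"spin":0},{"translation":[0.06,0,1.5],"spin":0},{"translation":[0.06,0,1.5],"spin":0}]'; python3 - <<'E'
from h import *
sc();snap('top','t7',(280,130,370,240),5.7);snap('scene','s7',(110,130,230,260),4.6)
a=cv2.imread('pics/t7.png');b=cv2.imread('pics/s7.png');h=max(a.shape[0],b.shape[0])
pad=lambda x:np.pad(x,((0,h-x.shape[0]),(0,0),(0,0)))
cv2.imwrite('pics/c7.png',cv2.resize(np.hstack([pad(a),pad(b)]),None,fx=.74,fy=.74))
E
```

```text
time: 10.32
ee_pos: [0.5722, -0.3512, 0.1034]
eef_rot: [0.709, -0.04, -0.703, -0.044]
ft_force: [4.8, -0.3, 3.5]
width: 0.0215
scoop own x -0.0134 y -0.0010 z 0.0256 lip z 0.0250
t 10.325 p [ 0.5722 -0.3512  0.1034] yaw_y -96.83 tilt [ 0.0095  0.005  -0.9999] F [ 4.79 -0.33  3.47] T [-0.   -0.37 -0.05] w 0.0215 q [-0.07  0.65  0.8   1.52 -0.5   1.18 -0.86]
```

View pics/c7.png

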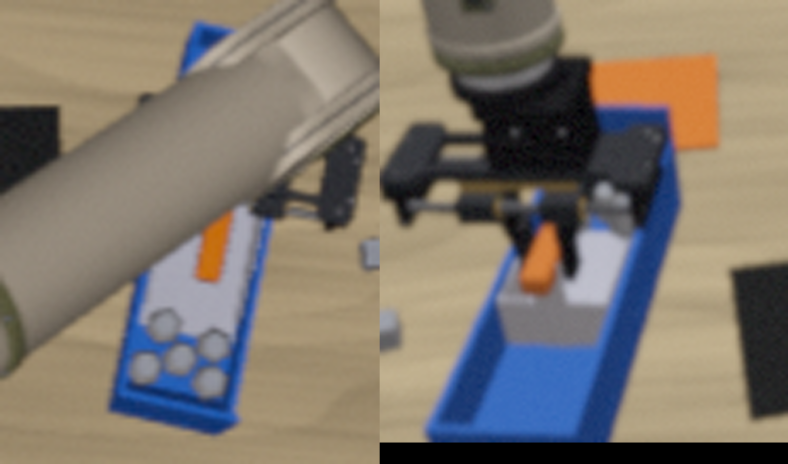

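```bash
python3 -m inch '[{"translation":[0.03,0,1.5],"spin":0},{"translation":[0.03,0,1.5],"spin":0},{"translation":[0.03,0,1.5],"spin":0}]'; cat > v.py <<'E'
import sys
from h import *
n=sys.argv[1]
sc();snap('top','t'+n,(290,150,360,240),6);snap('scene','s'+n,(110,120,230,250),4.2)
a=cv2.imread('pics/t%s.png'%n);b=cv2.imread('pics/s%s.png'%n);h=max(a.shape[0],b.shape[0])
pad=lambda x:np.pad(x,((0,h-x.shape[0]),(0,0),(0,0)))
c=np.hstack([pad(a),pad(b)]);f=min(1,800/c.shape[1],600/c.shape[0])
cv2.imwrite('pics/c%s.png'%n,cv2.resize(c,None,fx=f,fy=f))
E
python3 v.py 8
```

```text
time: 10.8
ee_pos: [0.5351, -0.3454, 0.1058]
eef_rot: [0.714, -0.04, -0.698, -0.042]
ft_force: [7.4, -2.1, 3.6]
width: 0.0213
scoop own x -0.0499 y -0.0003 z 0.0273 lip z 0.0257
t 10.8 p [ 0.5351 -0.3454  0.1058] yaw_y -96.63 tilt [ 0.0229  0.0018 -0.9997] F [ 7.39 -2.06  3.63] T [-0.18 -1.13 -0.02] w 0.0213 q [-0.1   0.57  0.83  1.63 -0.47  1.13 -0.84]
```

View pics/c8.png

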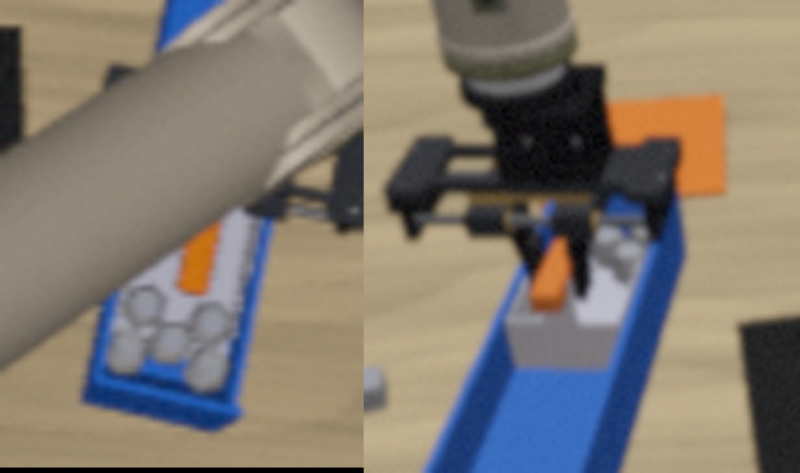

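```bash
python3 -m inch '[{"translation":[0.05,0,1.5],"spin":0},{"translation":[0.05,0,1.5],"spin":0}]';python3 v.py 9
```

```text
time: 11.15
ee_pos: [0.5163, -0.3431, 0.1096]
eef_rot: [0.721, -0.041, -0.691, -0.039]
ft_force: [44.0, -4.7, 27.0]
width: 0.0213
scoop own x -0.0671 y -0.0010 z 0.0301 lip z 0.0271
t 11.15 p [ 0.5163 -0.3431  0.1096] yaw_y -96.44 tilt [ 0.0431 -0.0051 -0.9991] F [44.03 -4.73 27.01] T [-0.7  -9.5  -0.31] w 0.0213 q [-0.13  0.52  0.85  1.7  -0.45  1.09 -0.82]
```

View pics/c9.png

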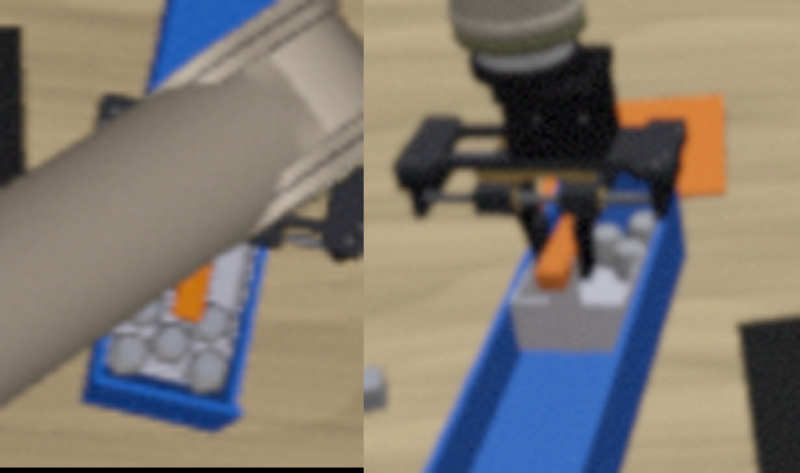

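```bash
python3 -m inch '[{"translation":[0.2,0,0],"spin":0},{"translation":[0.3,0,-0.2],"spin":0},{"translation":[0.3,0,-0.4],"spin":0},{"translation":[0.3,0,-0.6],"spin":0},{"translation":[0.2,0,-0.6],"spin":0},{"translation":[0.2,0,-0.6],"spin":0},{"translation":[0.1,0,-0.3],"spin":0},{"translation":[0,0,0],"spin":0}]';python3 v.py 10
```

```text
time: 12.25
ee_pos: [0.5399, -0.3461, 0.1022]
eef_rot: [0.717, -0.038, -0.695, -0.045]
ft_force: [-4.8, 4.4, 10.6]
width: 0.0216
scoop own x -0.0444 y 0.0002 z 0.0233 lip z 0.0211
t 12.25 p [ 0.5399 -0.3461  0.1022] yaw_y -96.66 tilt [ 0.0318  0.0078 -0.9995] F [-4.85  4.43 10.65] T [ 0.97  1.36 -0.06] w 0.0216 q [-0.09  0.58  0.82  1.63 -0.49  1.12 -0.83]
```

View pics/c10.png

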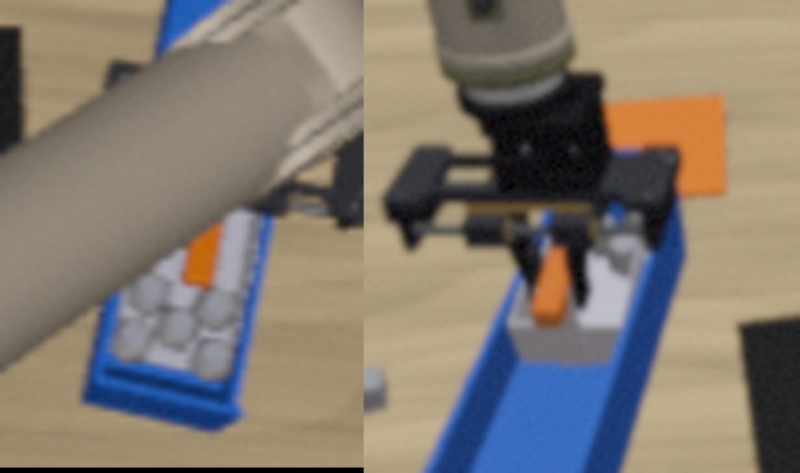

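```bash
python3 -m inch '[{"translation":[0,0,-0.4],"spin":0},{"translation":[0.02,0,-0.8],"spin":0},{"translation":[0.03,0,-1.2],"spin":0},{"translation":[0.04,0,-1.6],"spin":0},{"translation":[0.05,0,-1.8],"spin":0},{"translation":[0.05,0,-1.8],"spin":0},{"translation":[0.05,0,-1.8],"spin":0},{"translation":[0.04,0,-1.6],"spin":0},{"translation":[0.04,0,-1.2],"spin":0},{"translation":[0.03,0,-0.8],"spin":0},{"translation":[0.02,0,-0.4],"spin":0},{"translation":[0,0,0],"spin":0}]';python3 v.py 11
```

```text
time: 13.85
ee_pos: [0.6456, -0.3632, 0.0946]
eef_rot: [-0.692, 0.036, 0.718, 0.062]
ft_force: [-1.2, 5.2, 13.3]
width: 0.0213
scoop own x 0.0574 y -0.0003 z 0.0192 lip z 0.0219
t 13.85 p [ 0.6456 -0.3632  0.0946] yaw_y -97.99 tilt [-0.0337  0.039  -0.9987] F [-1.24  5.23 13.34] T [ 0.8   1.11 -0.15] w 0.0213 q [ 0.03  0.84  0.75  1.23 -0.56  1.33 -0.94]
```

View pics/c11.png

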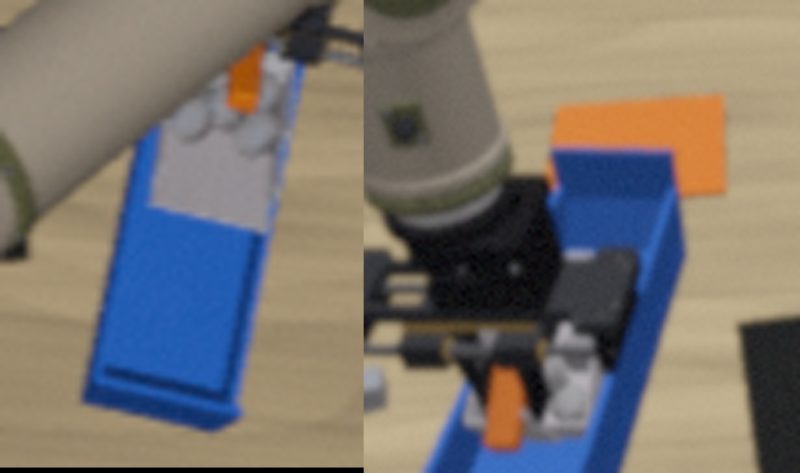

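```bash
python3 - <<'E'
from h import *
sc();snap('wrist','w12',None,1.5)
out(load('t11'),'t12',(290,130,360,210),8);out(load('s11'),'s12',(170,170,270,250),7)
E
```

```text
scoop own x 0.0575 y -0.0003 z 0.0192 lip z 0.0219
t 13.95 p [ 0.6457 -0.3632  0.0946] yaw_y -97.98 tilt [-0.0333  0.0388 -0.9987] F [-2.39  4.72 12.29] T [ 0.86  1.63 -0.24] w 0.0218 q [ 0.03  0.84  0.75  1.23 -0.56  1.33 -0.94]
```

View pics/w12.png

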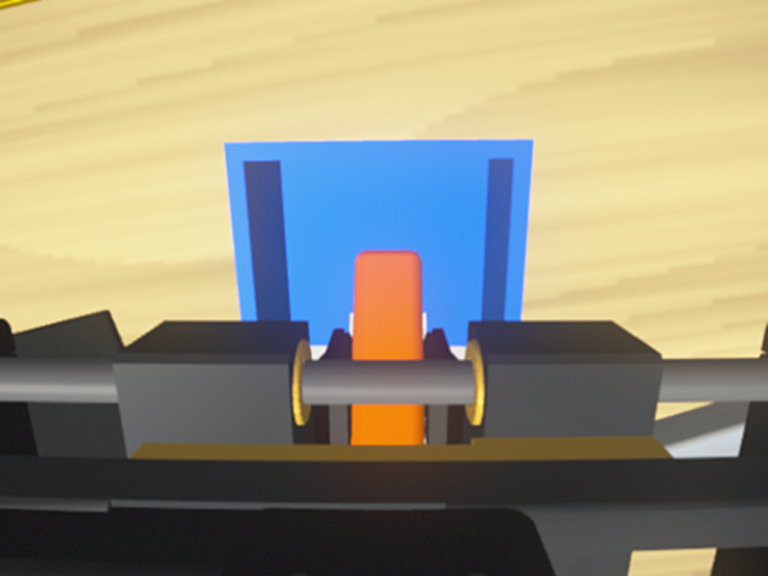

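View pics/t12.png

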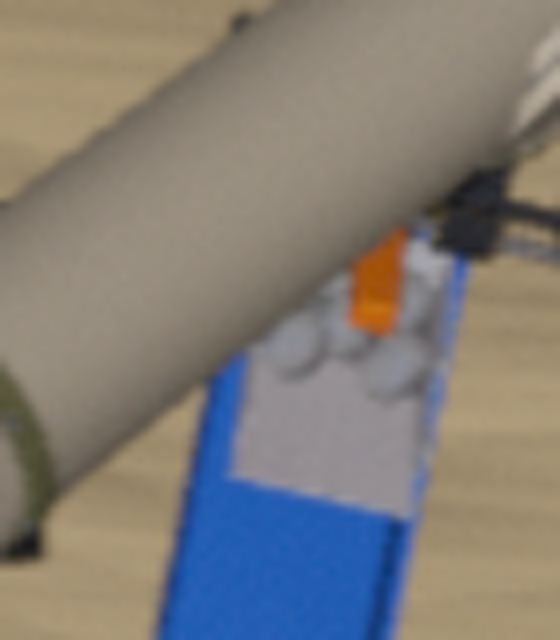

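View pics/s12.png

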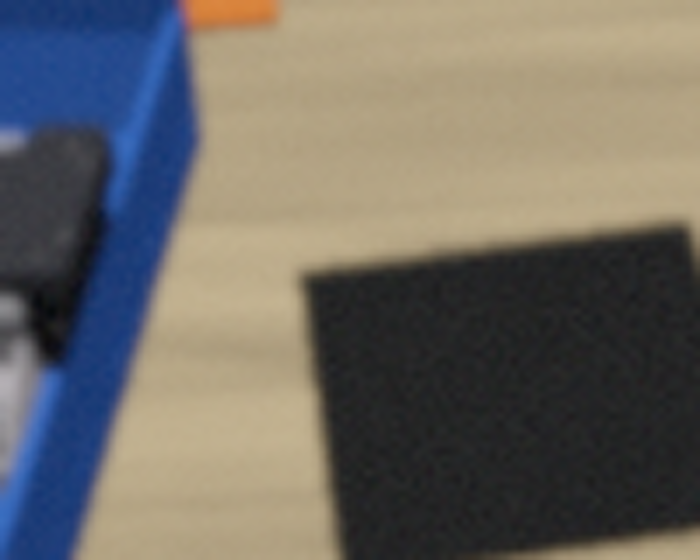

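```bash
python3 - <<'E'
from h import *
X=[(.095,.011,.089),(.095,-.011,.089),(.095,.011,.071),(.07,.042,.045),(.07,-.042,.045)]
for gz in(.0785,.07):
  for t in(-5,-10,-15,-20,-30,-40): print(gz,t,(wproj_tool(scoop_in_tool(X,t,gz=gz))*1.5).round(0).tolist())
E
grep -n "x2=" h.py
```

```text
0.0785 -5 [[348.0, 241.0], [424.0, 241.0], [353.0, 238.0], [279.0, 299.0], [494.0, 299.0]]
0.0785 -10 [[349.0, 238.0], [423.0, 238.0], [354.0, 240.0], [281.0, 306.0], [492.0, 306.0]]
0.0785 -15 [[351.0, 236.0], [422.0, 236.0], [355.0, 243.0], [282.0, 313.0], [491.0, 313.0]]
0.0785 -20 [[351.0, 235.0], [421.0, 235.0], [355.0, 247.0], [282.0, 320.0], [490.0, 320.0]]
0.0785 -30 [[353.0, 237.0], [419.0, 237.0], [357.0, 256.0], [284.0, 336.0], [489.0, 336.0]]
0.0785 -40 [[355.0, 243.0], [418.0, 243.0], [358.0, 268.0], [284.0, 352.0], [489.0, 352.0]]
0.07 -5 [[346.0, 243.0], [426.0, 243.0], [351.0, 240.0], [274.0, 303.0], [498.0, 303.0]]
0.07 -10 [[347.0, 237.0], [425.0, 237.0], [352.0, 239.0], [275.0, 308.0], [497.0, 308.0]]
0.07 -15 [[348.0, 232.0], [424.0, 232.0], [353.0, 240.0], [277.0, 314.0], [496.0, 314.0]]
0.07 -20 [[349.0, 229.0], [423.0, 229.0], [354.0, 242.0], [278.0, 319.0], [495.0, 319.0]]
0.07 -30 [[351.0, 227.0], [421.0, 227.0], [355.0, 248.0], [279.0, 332.0], [494.0, 332.0]]
0.07 -40 [[353.0, 230.0], [419.0, 230.0], [356.0, 257.0], [280.0, 345.0], [493.0, 345.0]]
49:    x2=dx*np.cos(a)-dz*np.sin(a)*(-1)*(-1) ; z2=dz*np.cos(a)+dx*np.sin(a)
```

```bash
python3 -m inch '[{"translation":[-0.5,0,0],"spin":0},{"translation":[-1,0,0],"spin":0},{"translation":[-1.5,0,0],"spin":0},{"translation":[-1,0,0],"spin":0},{"translation":[0,0,0],"spin":0}]';python3 - <<'E'
from h import *
sc();snap('wrist','w13',None,1.5);snap('top','t13',(290,130,360,210),5);snap('scene','s13',(130,150,240,280),4.5)
a=cv2.imread('pics/t13.png');b=cv2.imread('pics/s13.png');h=max(a.shape[0],b.shape[0])
pad=lambda x:np.pad(x,((0,h-x.shape[0]),(0,0),(0,0)))
c=np.hstack([pad(a),pad(b)]);f=min(1,800/c.shape[1],600/c.shape[0])
cv2.imwrite('pics/c13.png',cv2.resize(c,None,fx=f,fy=f))
E
```

```text
time: 14.62
ee_pos: [0.6454, -0.3643, 0.1321]
eef_rot: [-0.69, 0.036, 0.72, 0.063]
ft_force: [0.2, 0.4, -6.2]
width: 0.0213
scoop own x 0.0567 y -0.0011 z 0.0572 lip z 0.0603
t 14.625 p [ 0.6454 -0.3643  0.1321] yaw_y -98.09 tilt [-0.04    0.0423 -0.9983] F [ 0.24  0.41 -6.2 ] T [-0.04 -0.2  -0.03] w 0.0213 q [ 0.04  0.81  0.77  1.19 -0.55  1.4  -0.95]
```

View pics/w13.png

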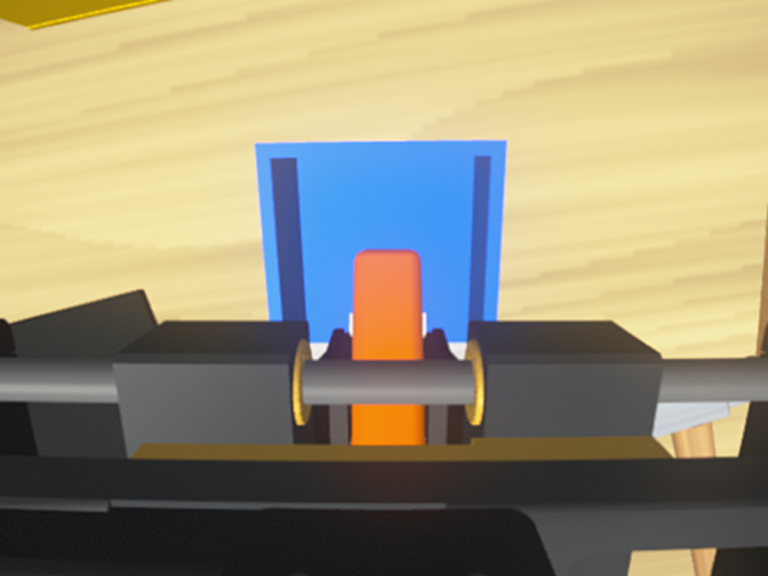

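View pics/c13.png

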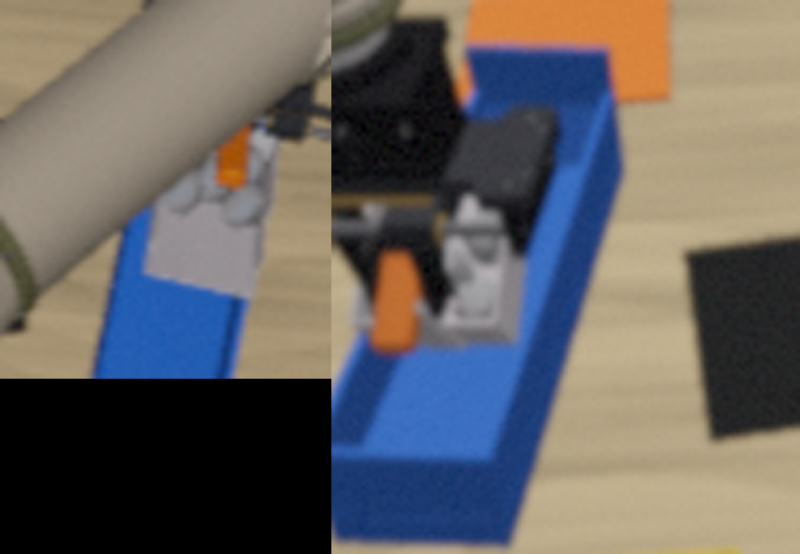

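```bash
python3 -m inch '[{"translation":[-1,0,0],"spin":0},{"translation":[-2,0,0],"spin":0},{"translation":[-3,0,0],"spin":0},{"translation":[-4,0,0],"spin":0},{"translation":[-4,0,0],"spin":0},{"translation":[-2.5,0,0],"spin":0},{"translation":[-1,0,0],"spin":0},{"translation":[0,0,0],"spin":0}]';python3 - <<'E'
from h import *
sc();snap('scene','s14',(130,90,260,280),3.1)
plan((.6359,.2618,.30),-82.5,17)
E
```

```text
time: 15.78
ee_pos: [0.6511, -0.3734, 0.3187]
eef_rot: [-0.69, 0.038, 0.72, 0.062]
ft_force: [0.1, -0.7, -6.4]
width: 0.0218
scoop own x 0.0637 y -0.0098 z 0.2437 lip z 0.2467
t 15.775 p [ 0.6511 -0.3734  0.3187] yaw_y -98.19 tilt [-0.0393  0.0368 -0.9985] F [ 0.06 -0.68 -6.37] T [-0.2  -0.21 -0.01] w 0.0218 q [ 0.12  0.76  0.81  0.85 -0.53  1.75 -1.02]
cur [ 0.651  -0.3733  0.318 ] yaw -98.2 tilt 3.13 dist 0.6356 dyaw 15.7
[{"translation": [0.25, -3.68, 0.61], "spin": -0.9}, {"translation": [0.25, -3.69, 0.55], "spin": -0.9}, {"translation": [0.25, -3.7, 0.49], "spin": -0.9}, {"translation": [0.25, -3.71, 0.43], "spin": -0.9}, {"translation": [0.25, -3.71, 0.37], "spin": -0.9}, {"translation": [0.25, -3.72, 0.31], "spin": -0.9}, {"translation": [0.25, -3.72, 0.25], "spin": -0.9}, {"translation": [0.25, -3.73, 0.19], "spin": -0.9}, {"translation": [0.25, -3.73, 0.13], "spin": -0.9}, {"translation": [0.25, -3.73, 0.07], "spin": -0.9}, {"translation": [0.25, -3.73, 0.01], "spin": -0.9}, {"translation": [0.25, -3.73, -0.05], "spin": -0.9}, {"translation": [0.25, -3.73, -0.11], "spin": -0.9}, {"translation": [0.25, -3.73, -0.17], "spin": -0.9}, {"translation": [0.25, -3.72, -0.23], "spin": -0.9}, {"translation": [0.25, -3.72, -0.29], "spin": -0.9}, {"translation": [0.25, -3.71, -0.35], "spin": -0.9}]
```

View pics/s14.png

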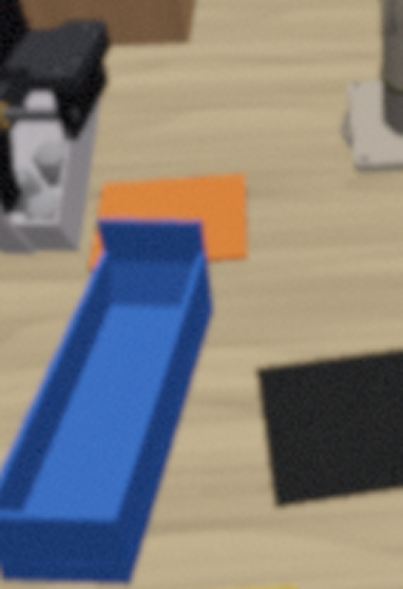

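```bash
python3 -m inch '[{"translation":[0.1,-1.2,0.2],"spin":-0.9},{"translation":[0.1,-2.4,0.4],"spin":-0.9},{"translation":[0.2,-3.5,0.5],"spin":-0.9},{"translation":[0.2,-4,0.4],"spin":-0.9},{"translation":[0.2,-4,0.4],"spin":-0.9},{"translation":[0.2,-4,0.4],"spin":-0.9},{"translation":[0.2,-4,0.3],"spin":-0.9},{"translation":[0.2,-4,0.2],"spin":-0.9},{"translation":[0.2,-4,0.2],"spin":-0.9}]';python3 - <<'E'
from h import *
sc()
plan((.6359,.2618,.30),-82.5,8)
E
```

```text
time: 16.95
ee_pos: [0.6357, -0.0435, 0.3033]
eef_rot: [-0.687, -0.02, 0.726, 0.011]
ft_force: [0.1, -0.3, -5.8]
width: 0.0213
scoop own x 0.0051 y 0.3080 z 0.2289 lip z 0.2328
t 16.95 p [ 0.6357 -0.0435  0.3033] yaw_y -89.39 tilt [-0.0555  0.0441 -0.9975] F [ 0.08 -0.29 -5.76] T [-0.15 -0.3  -0.05] w 0.0213 q [-0.53  0.47  0.81  1.3  -0.36  1.58 -1.31]
cur [ 0.6357 -0.0435  0.3033] yaw -89.4 tilt 4.06 dist 0.3053 dyaw 6.9
[{"translation": [0.21, -3.81, -0.06], "spin": -0.9}, {"translation": [0.21, -3.81, -0.11], "spin": -0.9}, {"translation": [0.21, -3.81, -0.17], "spin": -0.9}, {"translation": [0.21, -3.8, -0.23], "spin": -0.9}, {"translation": [0.21, -3.8, -0.28], "spin": -0.9}, {"translation": [0.21, -3.8, -0.34], "spin": -0.9}, {"translation": [0.21, -3.79, -0.4], "spin": -0.9}, {"translation": [0.21, -3.78, -0.46], "spin": -0.9}]
```

```bash
python3 -m inch '[{"translation":[0.1,-4,-0.1],"spin":-0.9},{"translation":[0.1,-4,-0.1],"spin":-0.9},{"translation":[0.1,-4,-0.2],"spin":-0.9},{"translation":[0.1,-4,-0.2],"spin":-0.9},{"translation":[0.1,-4,-0.3],"spin":-0.9},{"translation":[0.1,-3.4,-0.3],"spin":-0.9},{"translation":[0.1,-2.5,-0.3],"spin":-0.9},{"translation":[0.1,-1.5,-0.2],"spin":-0.6},{"translation":[0,-0.5,0],"spin":0},{"translation":[0,0,0],"spin":0}]';python3 - <<'E'
from h import *
sc()
plan((.6359,.2618,.29),-82.5,1)
snap('top','t15',(90,110,250,240),4.8);snap('scene','s15',(280,60,480,250),4)
E
```

```text
time: 18.2
ee_pos: [0.6252, 0.2548, 0.3004]
eef_rot: [-0.682, -0.071, 0.727, -0.037]
ft_force: [-0.5, -0.4, -5.7]
width: 0.0214
scoop own x -0.0430 y 0.5952 z 0.2263 lip z 0.2305
t 18.2 p [0.6252 0.2548 0.3004] yaw_y -81.35 tilt [-0.0674  0.0424 -0.9968] F [-0.49 -0.38 -5.65] T [-0.12 -0.28 -0.  ] w 0.0214 q [-0.86  0.53  0.7   1.19 -0.39  1.59 -1.63]
cur [0.6252 0.2548 0.3004] yaw -81.3 tilt 4.56 dist 0.0165 dyaw -1.2
[{"translation": [1.0, -0.48, -1.22], "spin": 1.2}]
```

View pics/t15.png

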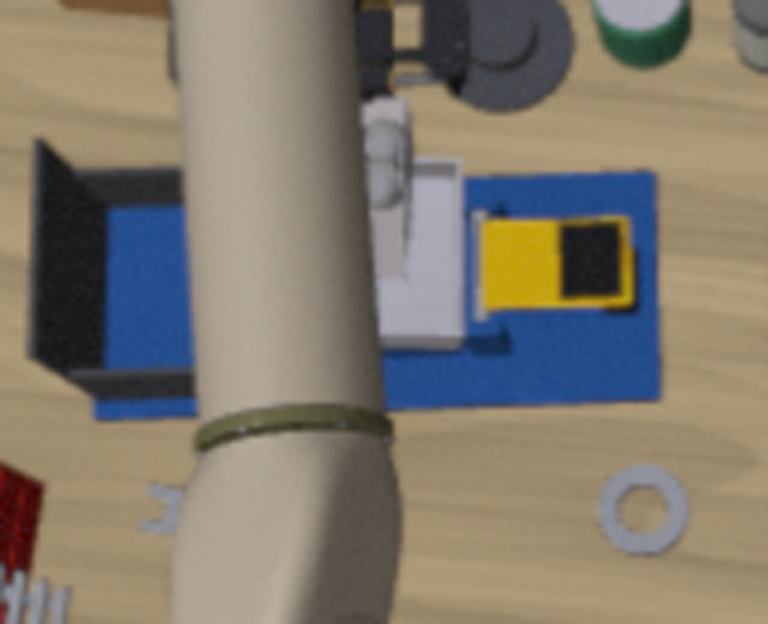

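View pics/s15.png

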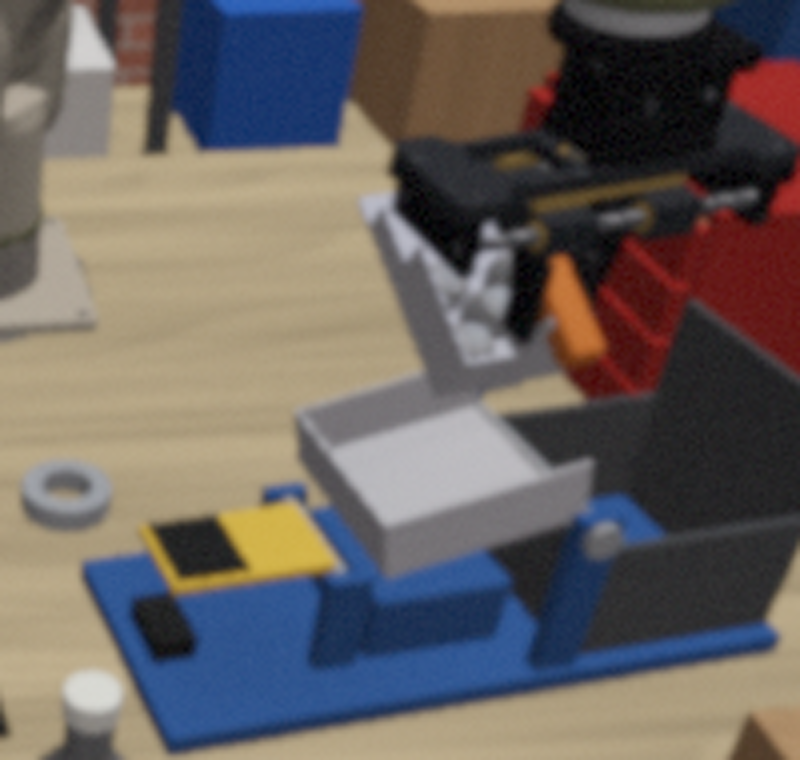

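```bash
python3 -m inch '[{"translation":[1,-0.3,-0.5],"spin":1.2},{"translation":[1.3,-0.1,-0.6],"spin":0},{"translation":[0.5,0,0],"spin":0},{"translation":[0,0,0],"spin":0}]';python3 - <<'E'
from h import *
sc();plan((.6359,.2600,.272),-82.5,1)
E
```

```text
time: 18.8
ee_pos: [0.6348, 0.2589, 0.2694]
eef_rot: [-0.682, -0.061, 0.728, -0.028]
ft_force: [-0.2, -0.0, -6.2]
width: 0.0212
scoop own x -0.0344 y 0.6017 z 0.1954 lip z 0.1998
t 18.8 p [0.6348 0.2589 0.2694] yaw_y -82.88 tilt [-0.0678  0.0416 -0.9968] F [-0.2  -0.03 -6.18] T [-0.12 -0.25 -0.01] w 0.0212 q [-0.85  0.56  0.69  1.21 -0.41  1.54 -1.65]
cur [0.6348 0.2589 0.2694] yaw -82.9 tilt 4.56 dist 0.003 dyaw 0.4
[{"translation": [-0.26, -0.11, -0.1], "spin": -0.4}]
```

Positioned. Now I loosen the grip in steps so that the scoop swings nose-down.

```bash
python3 -m inch '[{"translation":[0,0,0],"spin":0},{"translation":[0,0,0],"spin":0}]' 1 40;python3 -m inch '[{"translation":[0,0,0],"spin":0},{"translation":[0,0,0],"spin":0}]' 1 28;python3 - <<'E'
from h import *
sc();snap('scene','s16',(340,90,480,220),5)
E
```

```text
time: 19.05
ee_pos: [0.6349, 0.2588, 0.2698]
eef_rot: [-0.682, -0.061, 0.728, -0.028]
ft_force: [0.1, -0.3, -6.5]
width: 0.0221
time: 19.3
ee_pos: [0.635, 0.2589, 0.2704]
eef_rot: [-0.683, -0.061, 0.728, -0.028]
ft_force: [1.3, 0.5, -7.5]
width: 0.0219
scoop own x -0.0341 y 0.6018 z 0.1963 lip z 0.2006
t 19.3 p [0.635  0.2589 0.2704] yaw_y -82.87 tilt [-0.0666  0.0422 -0.9969] F [ 1.31  0.48 -7.46] T [-0.08 -0.8  -0.05] w 0.0219 q [-0.85  0.56  0.7   1.21 -0.41  1.54 -1.65]
```

View pics/s16.png

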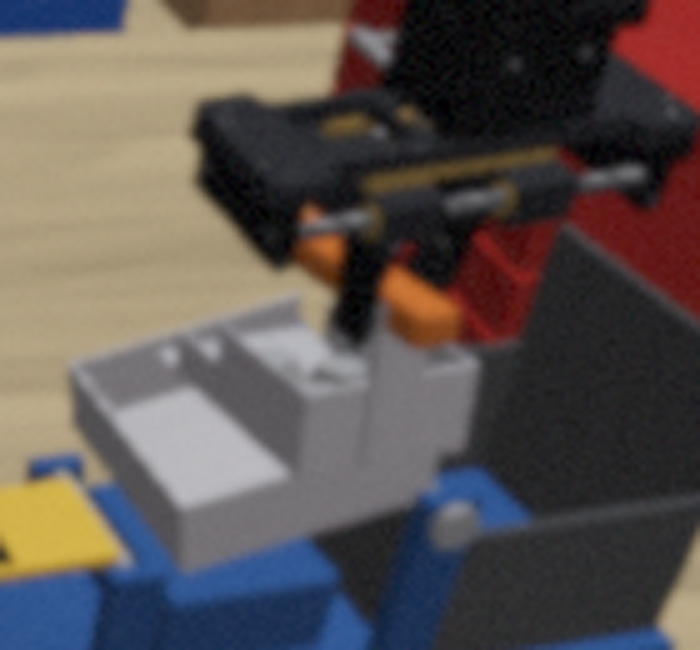

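```bash
cat >> h.py <<'E'
WO=(.5454,.26);WY=7.5
def scoop_world(X,tilt,g=.0507,gz=.0774,st=None):
    st=st or r.read_state();_,M=yaw_of(st)
    return scoop_in_tool(X,tilt,g,gz)@M.T+st['ee_pos']
def panpts(L):
    # L in pan frame: hinge at +y edge; own x,y centred, z above floor ; floor tilt .2
    L=np.array(L,float);a=.2
    return np.c_[L[:,0],L[:,1]*np.cos(a)-L[:,2]*np.sin(a),.12+L[:,1]*np.sin(a)+L[:,2]*np.cos(a)]
E
python3 - <<'E'
from h import *
im=load('s16')
it=[(WO,WY,panpts(rect(-.068,.068,-.068,.068,0)),(255,0,0)),(WO,WY,panpts(rect(-.068,.068,-.068,.068,.042)),(255,0,255)),
(WO,WY,rect(-.095,.095,-.215,.235,0.0),(255,255,255))]
for t,c in((2,(0,255,0)),(-6,(255,255,0))):
    it+=[((0,0),0,scoop_world(rect(-.07,.07,-.042,.042,0),t),c),((0,0),0,scoop_world(rect(-.035,.095,-.011,.011,.089),t),c),((0,0),0,scoop_world([(.07,-.042,0),(.07,.042,0),(.07,.042,.045),(.07,-.042,.045)],t),c)]
overlay(im,'scene',it,'o16',(290,90,480,230),4.2)
E
```

```text
(no output)
```

View pics/o16.png

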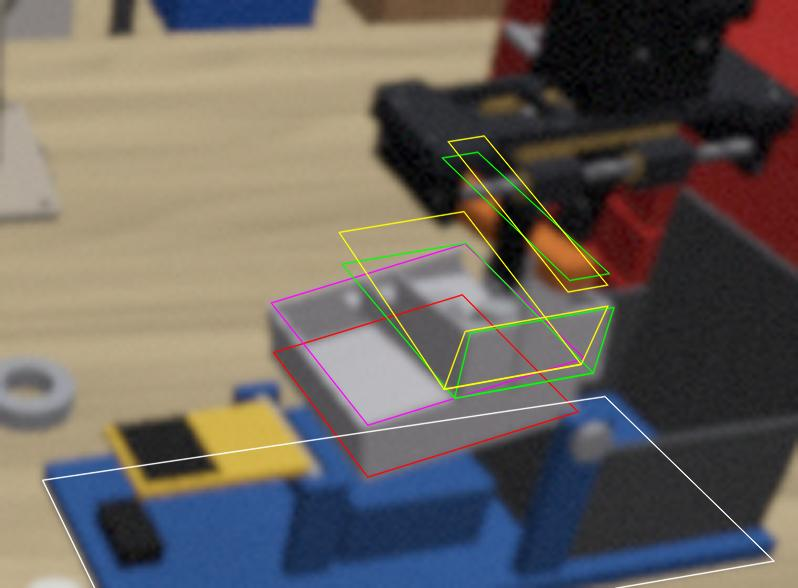

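```bash
python3 - <<'E'
from h import *
im=load('s16')
it=[]
for t,c in((10,(0,255,0)),(18,(255,255,0))):
    for L in (rect(-.07,.07,-.042,.042,0),rect(-.035,.095,-.011,.011,.089),[(.07,-.042,0),(.07,.042,0),(.07,.042,.045),(.07,-.042,.045)],[(-.01,.042,.045),(.07,.042,.045),(.07,.042,0),(-.05,.042,0),(-.05,.042,.025),(-.01,.042,.025)]):
        it+=[((0,0),0,scoop_world(L,t),c)]
overlay(im,'scene',it,'o16',(350,100,460,210),5.4)
E
```

```text
(no output)
```

View pics/o16.png

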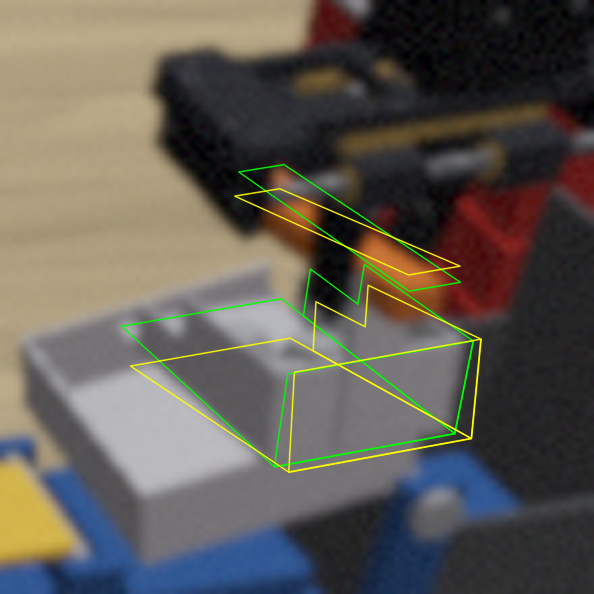

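```bash
python3 -m inch '[{"translation":[0,0,0],"spin":0}]' 1 45;python3 - <<'E'
from h import *
sc();snap('wrist','w17',None,1.5);snap('scene','s17',(340,90,480,220),5)
X=[(.095,.011,.089),(.095,-.011,.089),(.07,.042,.045),(.07,-.042,.045)]
for gz in(.08,.085,.09):
  for t in(5,10,15,20): print(gz,t,(wproj_tool(scoop_in_tool(X,t,gz=gz))*1.5).round(0).tolist())
E
```

```text
time: 19.48
ee_pos: [0.635, 0.2589, 0.2705]
eef_rot: [-0.683, -0.061, 0.728, -0.028]
ft_force: [0.4, 0.5, -6.6]
width: 0.0216
scoop own x -0.0341 y 0.6018 z 0.1965 lip z 0.2007
t 19.475 p [0.635  0.2589 0.2705] yaw_y -82.87 tilt [-0.0665  0.0422 -0.9969] F [ 0.44  0.52 -6.57] T [-0.13 -0.15  0.01] w 0.0216 q [-0.85  0.56  0.7   1.21 -0.41  1.54 -1.65]
0.08 5 [[347.0, 250.0], [425.0, 250.0], [277.0, 285.0], [495.0, 285.0]]
0.08 10 [[346.0, 257.0], [426.0, 257.0], [276.0, 279.0], [497.0, 280.0]]
0.08 15 [[345.0, 265.0], [427.0, 265.0], [274.0, 274.0], [499.0, 274.0]]
0.08 20 [[344.0, 275.0], [428.0, 275.0], [272.0, 269.0], [501.0, 269.0]]
0.085 5 [[348.0, 246.0], [424.0, 246.0], [280.0, 281.0], [493.0, 281.0]]
0.085 10 [[347.0, 251.0], [425.0, 251.0], [278.0, 274.0], [494.0, 275.0]]
0.085 15 [[346.0, 257.0], [426.0, 257.0], [277.0, 268.0], [496.0, 268.0]]
0.085 20 [[345.0, 265.0], [427.0, 265.0], [274.0, 262.0], [498.0, 262.0]]
0.09 5 [[349.0, 242.0], [423.0, 242.0], [283.0, 278.0], [490.0, 278.0]]
0.09 10 [[348.0, 245.0], [424.0, 245.0], [281.0, 270.0], [492.0, 270.0]]
0.09 15 [[347.0, 250.0], [425.0, 250.0], [279.0, 262.0], [494.0, 263.0]]
0.09 20 [[346.0, 256.0], [426.0, 256.0], [277.0, 256.0], [496.0, 256.0]]
```

View pics/w17.png

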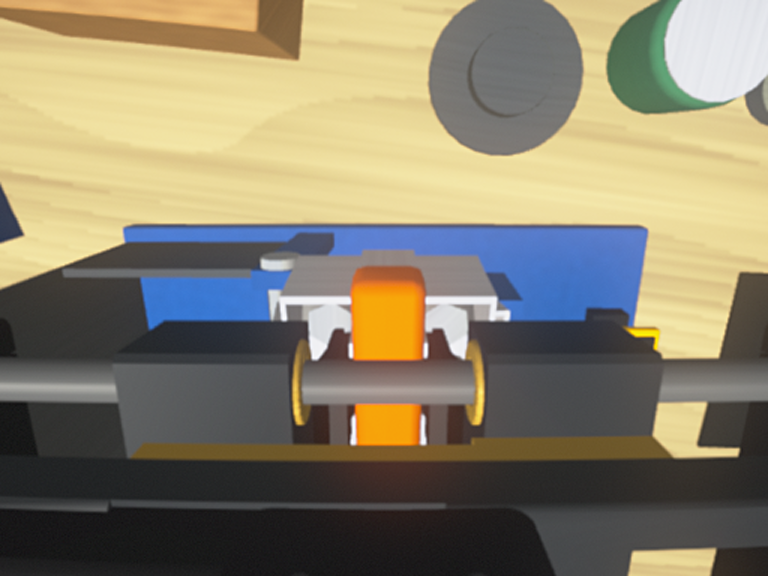

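View pics/s17.png

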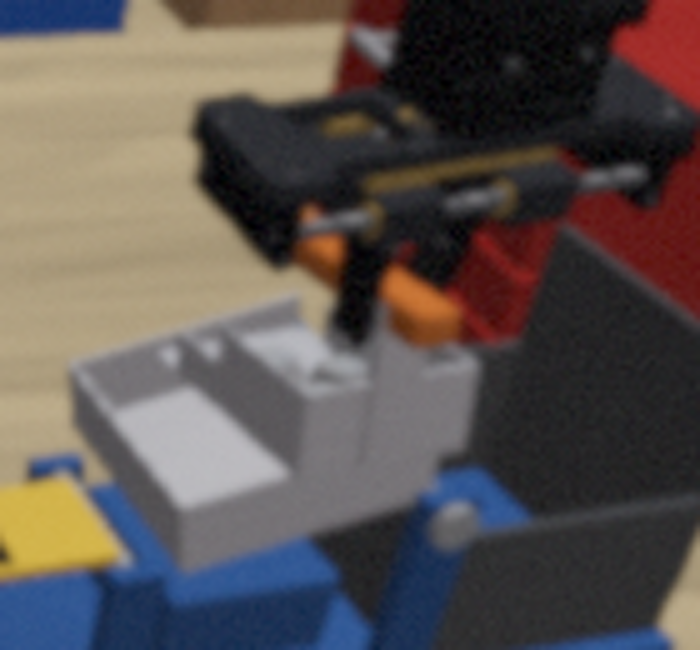

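```bash
python3 - <<'E'
from h import *
from scipy.optimize import least_squares
out(load('w17'),'w17c',(160,150,360,300),4)
X=[(.095,.011,.089),(.095,-.011,.089),(.095,.0,.071),(.07,.042,.045),(.07,-.042,.045),(.07,.042,0.0),(.07,-.042,0.0)]
uv=np.array([(352,278),(424,278),(388,266),(281,299),(497,297),(303,257),(480,257)])/1.5
f=lambda p:(wproj_tool(scoop_in_tool(X,p[0],p[1],p[2]))-uv).ravel()
s=least_squares(f,[5,.055,.08],x_scale=[5,.01,.01],loss='soft_l1');print(s.x,(s.fun*1.5).round(1))
E
```

```text
[9.36055051 0.05840514 0.08400262] [-4.1  1.1  0.2  1.1 -1.8 -7.8 -1.1 -2.9 -4.3 -0.8 -3.7  1.  -6.3  1.1]
```

View pics/w17c.png

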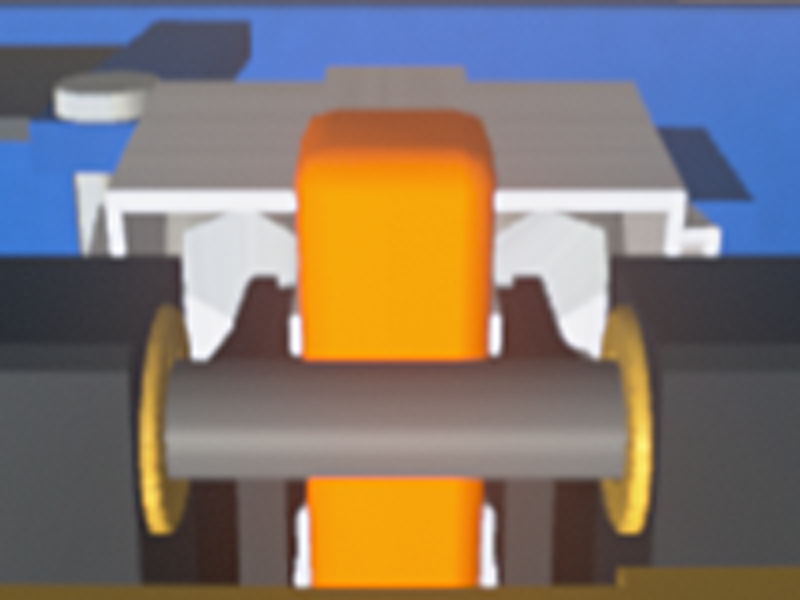

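```bash
python3 -m inch '[{"translation":[0,0,0],"spin":0}]' 1 22;python3 - <<'E'
from h import *
stt();snap('wrist','w18',(160,150,360,300),4);snap('scene','s18',(340,90,480,220),4)
E
```

```text
time: 19.7
ee_pos: [0.635, 0.2588, 0.2705]
eef_rot: [-0.683, -0.061, 0.728, -0.028]
ft_force: [0.3, -0.2, -6.5]
width: 0.022
t 19.7 p [0.635  0.2588 0.2705] yaw_y -82.87 tilt [-0.0666  0.0422 -0.9969] F [ 0.27 -0.2  -6.52] T [-0.21 -0.15  0.06] w 0.022 q [-0.85  0.56  0.7   1.21 -0.41  1.54 -1.65]
```

View pics/w18.png

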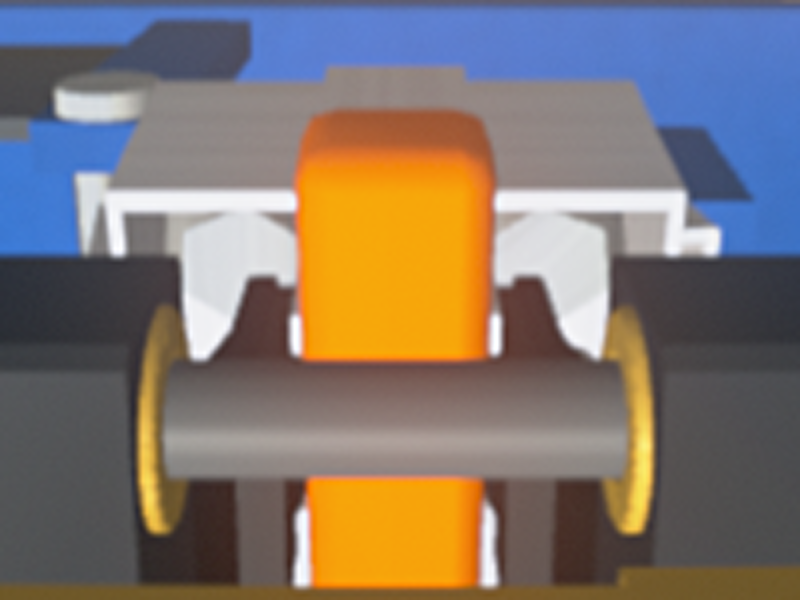

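View pics/s18.png

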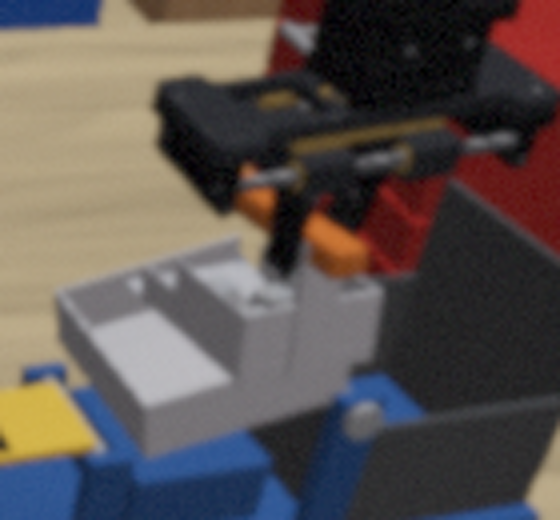

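```bash
python3 -m inch '[{"translation":[0,0,0],"spin":0}]' 1 17;python3 - <<'E'
from h import *
stt();snap('scene','s19',(340,90,480,220),4)
E
```

```text
time: 19.92
ee_pos: [0.635, 0.2588, 0.2705]
eef_rot: [-0.683, -0.061, 0.728, -0.028]
ft_force: [0.2, 0.1, -6.1]
width: 0.022
t 19.925 p [0.635  0.2588 0.2705] yaw_y -82.87 tilt [-0.0666  0.0422 -0.9969] F [ 0.2   0.11 -6.11] T [-0.12 -0.18 -0.03] w 0.022 q [-0.85  0.56  0.7   1.21 -0.41  1.54 -1.65]
```

View pics/s19.png

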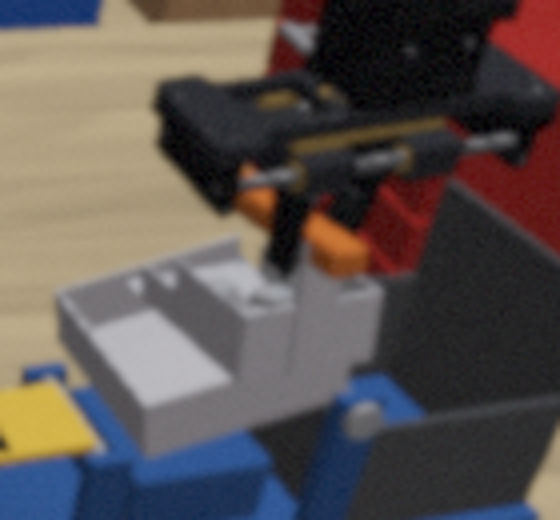

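```bash
python3 -m inch '[{"translation":[-0.5,0,0.4],"spin":0},{"translation":[-0.4,0,0.5],"spin":0},{"translation":[0,0,0],"spin":0}]' 1 13;python3 - <<'E'
from h import *
stt();snap('scene','s20',(340,90,480,220),4)
E
```

```text
time: 20.35
ee_pos: [0.6261, 0.2571, 0.2811]
eef_rot: [-0.683, -0.061, 0.728, -0.028]
ft_force: [-0.9, -0.8, -6.1]
width: 0.0218
t 20.35 p [0.6261 0.2571 0.2811] yaw_y -82.88 tilt [-0.0663  0.0424 -0.9969] F [-0.93 -0.82 -6.12] T [-0.13 -0.22  0.02] w 0.0218 q [-0.87  0.54  0.7   1.22 -0.39  1.55 -1.66]
```

View pics/s20.png

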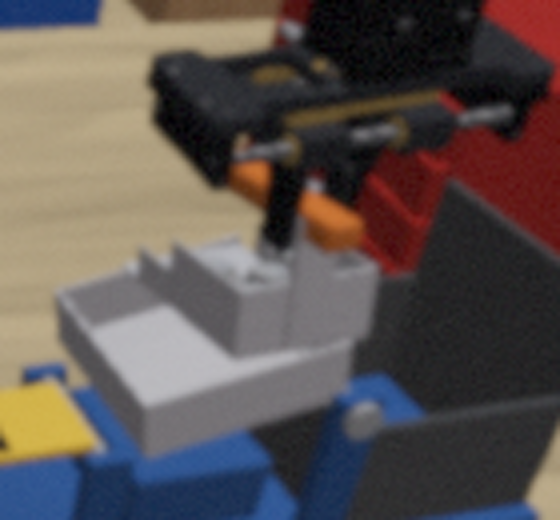

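```bash
python3 -m inch '[{"translation":[0,0,-1.5],"spin":0},{"translation":[0,0,-1.2],"spin":0},{"translation":[0,0,-0.8],"spin":0},{"translation":[0,0,-0.4],"spin":0},{"translation":[0,0,0],"spin":0}]' 1 13;python3 - <<'E'
from h import *
stt();snap('scene','s21',(340,90,480,220),4)
E
```

```text
time: 21.02
ee_pos: [0.6656, 0.2626, 0.2781]
eef_rot: [-0.682, -0.061, 0.728, -0.028]
ft_force: [-0.2, -0.8, -6.5]
width: 0.0218
t 21.025 p [0.6656 0.2626 0.2781] yaw_y -82.84 tilt [-0.0671  0.0425 -0.9968] F [-0.21 -0.79 -6.5 ] T [-0.16 -0.14  0.  ] w 0.0218 q [-0.79  0.64  0.69  1.09 -0.44  1.6  -1.64]
```

View pics/s21.png

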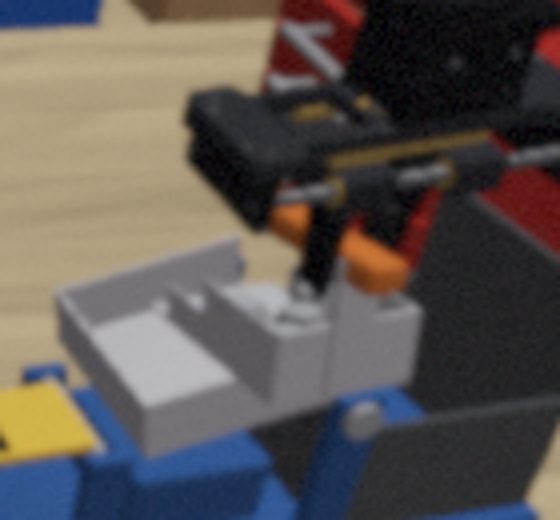

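```bash
python3 -m inch '[{"translation":[0,0,0.6],"spin":0},{"translation":[0,0,1.2],"spin":0},{"translation":[0,0,1.8],"spin":0},{"translation":[0,0,2],"spin":0},{"translation":[0,0,-2.5],"spin":0},{"translation":[0,0,-2.2],"spin":0},{"translation":[0,0,-1.5],"spin":0},{"translation":[0,0,-0.8],"spin":0},{"translation":[0,0,-0.4],"spin":0}]' 1 35;python3 - <<'E'
from h import *
stt();snap('scene','s22',(340,90,480,220),4);snap('wrist','w22',(160,150,360,300),3)
E
```

```text
time: 22.2
ee_pos: [0.6779, 0.2656, 0.2794]
eef_rot: [-0.682, -0.064, 0.728, -0.028]
ft_force: [0.4, -0.3, -6.0]
width: 0.0217
t 22.2 p [0.6779 0.2656 0.2794] yaw_y -82.69 tilt [-0.0684  0.0466 -0.9966] F [ 0.41 -0.27 -6.03] T [-0.14 -0.28  0.05] w 0.0217 q [-0.77  0.67  0.68  1.03 -0.46  1.62 -1.64]
```

View pics/s22.png

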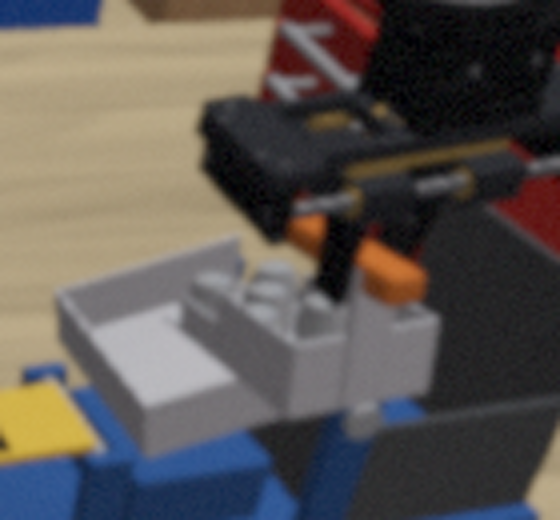

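View pics/w22.png

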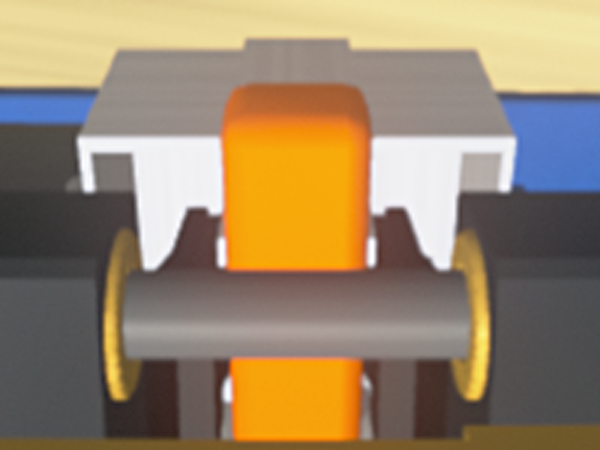

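```bash
python3 -m inch '[{"translation":[0,0,0.4],"spin":0},{"translation":[0,0,0.8],"spin":0},{"translation":[0,0,1],"spin":0},{"translation":[0,0,1],"spin":0},{"translation":[0,0,0.7],"spin":0},{"translation":[0,0,0.3],"spin":0}]' 1 35;python3 -m inch '[{"translation":[0,0,0],"spin":0},{"translation":[0,0,0],"spin":0}]' 1 15;python3 - <<'E'
from h import *
stt();snap('scene','s23',(340,90,480,220),4);snap('wrist','w23',(160,150,360,300),3)
E
```

```text
time: 23.05
ee_pos: [0.632, 0.26, 0.2834]
eef_rot: [-0.682, -0.065, 0.728, -0.027]
ft_force: [-0.3, -0.2, -5.3]
width: 0.0218
time: 23.3
ee_pos: [0.6321, 0.2601, 0.2837]
eef_rot: [-0.682, -0.065, 0.728, -0.027]
ft_force: [0.3, -0.3, -4.6]
width: 0.022
t 23.3 p [0.6321 0.2601 0.2837] yaw_y -82.63 tilt [-0.0677  0.0485 -0.9965] F [ 0.33 -0.32 -4.58] T [-0.24 -0.04 -0.11] w 0.022 q [-0.86  0.55  0.7   1.19 -0.41  1.57 -1.65]
```

View pics/s23.png

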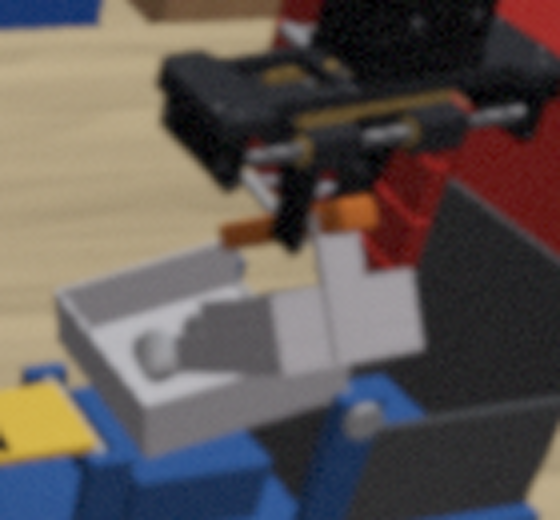

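```bash
python3 -m inch '[{"translation":[0,0,0],"spin":0},{"translation":[0,0,0],"spin":0},{"translation":[0,0,0],"spin":0}]' 1 30;python3 - <<'E'
from h import *
stt();snap('scene','s24',(340,90,480,220),4);snap('wrist','w24',(160,150,360,300),3)
E
```

```text
time: 23.78
ee_pos: [0.6324, 0.26, 0.2841]
eef_rot: [-0.682, -0.065, 0.728, -0.027]
ft_force: [-0.1, -0.5, -2.6]
width: 0.0217
t 23.775 p [0.6324 0.26   0.2841] yaw_y -82.65 tilt [-0.0677  0.0485 -0.9965] F [-0.06 -0.54 -2.59] T [-0.17  0.09 -0.04] w 0.0217 q [-0.85  0.55  0.7   1.19 -0.41  1.57 -1.65]
```

View pics/s24.png

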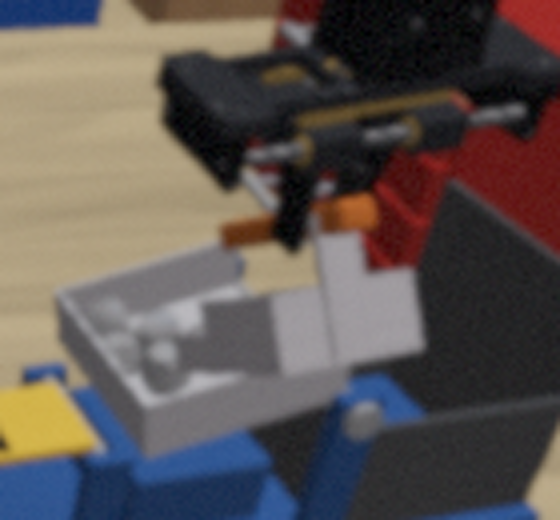

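View pics/w24.png

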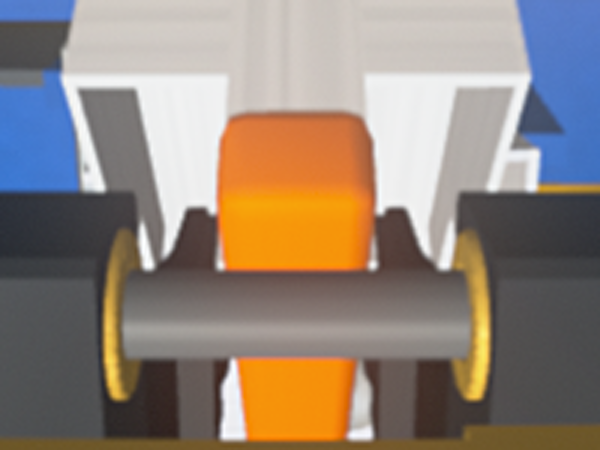

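```bash
python3 -m inch '[{"translation":[-1.5,0,0],"spin":0},{"translation":[-3,0,0],"spin":0},{"translation":[-3,0,0],"spin":0},{"translation":[0,0,0],"spin":0}]' 1 60;python3 - <<'E'
from h import *
stt();snap('scene','s25',(320,60,490,230),4);plan((.62,-.125,.33),-83,10)
E
```

```text
time: 24.38
ee_pos: [0.6378, 0.2559, 0.3639]
eef_rot: [-0.683, -0.065, 0.727, -0.027]
ft_force: [-0.2, 0.8, -4.0]
width: 0.0216
t 24.375 p [0.6378 0.2559 0.3639] yaw_y -82.64 tilt [-0.0656  0.0485 -0.9967] F [-0.19  0.81 -4.  ] T [-0.21 -0.    0.03] w 0.0216 q [-0.81  0.56  0.71  1.02 -0.42  1.73 -1.66]
cur [0.6374 0.256  0.3621] yaw -82.6 tilt 4.76 dist 0.3828 dyaw -0.4
[{"translation": [0.15, 3.77, 0.65], "spin": 0.0}, {"translation": [0.15, 3.77, 0.65], "spin": 0.0}, {"translation": [0.15, 3.77, 0.65], "spin": 0.0}, {"translation": [0.15, 3.77, 0.64], "spin": 0.0}, {"translation": [0.15, 3.77, 0.64], "spin": 0.0}, {"translation": [0.15, 3.77, 0.64], "spin": 0.0}, {"translation": [0.15, 3.77, 0.64], "spin": 0.0}, {"translation": [0.15, 3.77, 0.64], "spin": 0.0}, {"translation": [0.15, 3.77, 0.63], "spin": 0.0}, {"translation": [0.15, 3.77, 0.63], "spin": 0.0}]
```

View pics/s25.png

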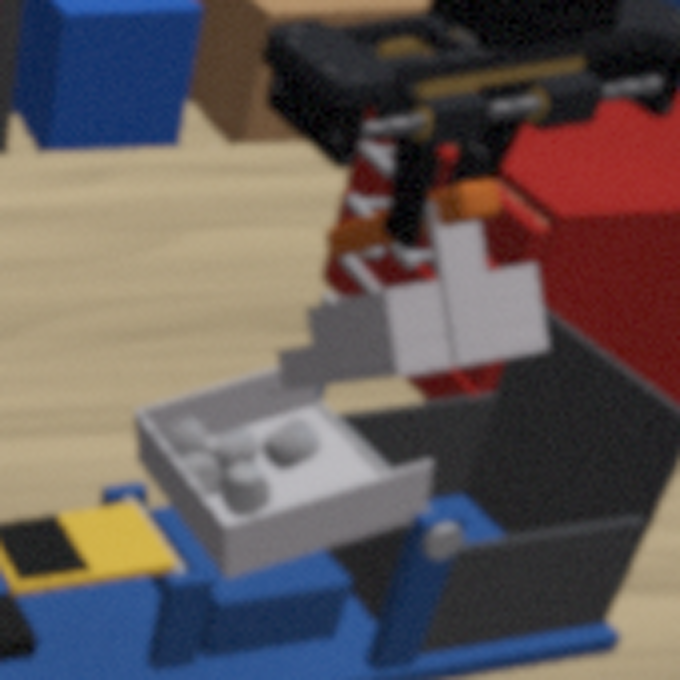

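All five nuts are in the pan: (187,435), (240,440), (205,470), (245,487) and (292,442) in the crop. Next I carry the scoop back to the black mat.

```bash
python3 -m inch '[{"translation":[0.1,2.5,0.5],"spin":0},{"translation":[0.1,3.9,0.7],"spin":0},{"translation":[0.1,3.9,0.7],"spin":0},{"translation":[0.1,3.9,0.7],"spin":0},{"translation":[0.1,3.9,0.7],"spin":0},{"translation":[0.1,3.9,0.6],"spin":0},{"translation":[0.1,3.9,0.6],"spin":0},{"translation":[0.1,3.9,0.6],"spin":0},{"translation":[0.1,3.5,0.6],"spin":0},{"translation":[0,2,0.3],"spin":0},{"translation":[0,0,0],"spin":0}]';python3 - <<'E'
from h import *
stt();plan((.62,-.125,.2),-83,1)
E
```

```text
time: 25.8
ee_pos: [0.6177, -0.108, 0.3208]
eef_rot: [-0.675, -0.066, 0.734, -0.029]
ft_force: [0.6, 0.7, -3.3]
width: 0.0214
t 25.8 p [ 0.6177 -0.108   0.3208] yaw_y -82.42 tilt [-0.0859  0.0475 -0.9952] F [ 0.64  0.74 -3.33] T [-0.07 -0.02 -0.01] w 0.0214 q [-0.42  0.46  0.81  1.27 -0.35  1.64 -1.09]
cur [ 0.6177 -0.108   0.3208] yaw -82.4 tilt 5.63 dist 0.1221 dyaw -0.6
[{"translation": [11.92, 2.42, -0.95], "spin": 0.6}]
```

```bash
python3 -m inch '[{"translation":[3,0.6,-0.3],"spin":0.3},{"translation":[5,1,-0.4],"spin":0.3},{"translation":[4,0.7,-0.3],"spin":0},{"translation":[0,0,0],"spin":0}]';python3 - <<'E'
from h import *
stt();plan((.62,-.125,.17),-83,1)
snap('wrist','w26',None,1.5);snap('scene','s26',(170,120,340,270),4.5)
E
```

```text
time: 26.3
ee_pos: [0.6221, -0.1159, 0.1953]
eef_rot: [-0.676, -0.067, 0.734, -0.027]
ft_force: [0.1, 0.3, -2.6]
width: 0.0213
t 26.3 p [ 0.6221 -0.1159  0.1953] yaw_y -82.54 tilt [-0.0857  0.0505 -0.995 ] F [ 0.07  0.28 -2.56] T [-0.08 -0.02  0.09] w 0.0213 q [-0.4   0.54  0.77  1.44 -0.39  1.41 -1.04]
cur [ 0.6221 -0.1159  0.1953] yaw -82.5 tilt 5.71 dist 0.027 dyaw -0.5
[{"translation": [2.49, 1.03, 0.14], "spin": 0.5}]
```

View pics/w26.png

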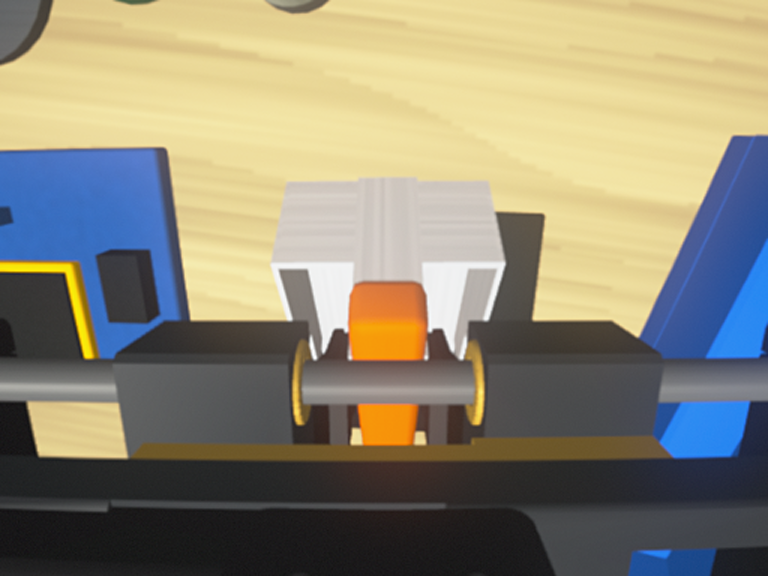

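View pics/s26.png

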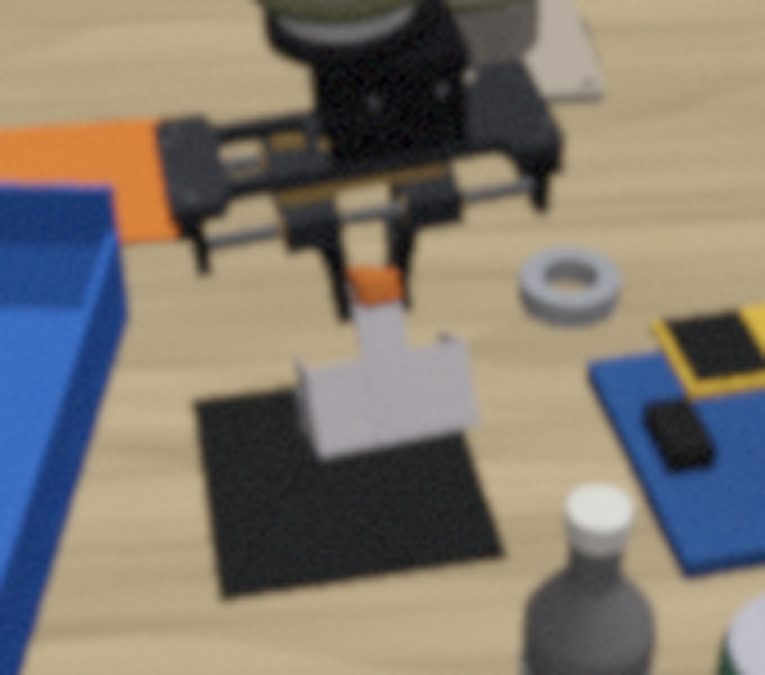

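```bash
python3 - <<'E'
from h import *
from scipy.optimize import least_squares
X=[(.07,.042,.045),(.07,-.042,.045),(.07,.042,0.0),(.07,-.042,0.0),(.095,0,.071)]
uv=np.array([(273,263),(505,262),(287,183),(490,182),(388,284)])/1.5
f=lambda p:(wproj_tool(scoop_in_tool(X,p[0],p[1],p[2]))-uv).ravel()
s=least_squares(f,[30,.058,.084],x_scale=[5,.01,.01]);print(s.x,(s.fun*1.5).round(1))
L=scoop_world([(-.07,0,0),(.07,0,0),(0,0,0)],*s.x);print(L)
E
```

```text
[40.67696859  0.06118131  0.08471631] [-2.6  2.1 -2.9  3.3 -1.  -2.3 -3.1 -1.1 -2.  -1.9]
[[ 0.56828319 -0.11505015  0.0532691 ]
 [ 0.68050271 -0.10529611  0.13640536]
 [ 0.62439295 -0.11017313  0.09483723]]
```

```bash
python3 - <<'E'
from h import *
plan((.5436,-.142,.16),-83,3)
E
```

```text
cur [ 0.624  -0.1165  0.1991] yaw -82.5 tilt 5.4 dist 0.093 dyaw -0.5
[{"translation": [1.47, 0.57, 2.67], "spin": 0.2}, {"translation": [1.47, 0.58, 2.67], "spin": 0.2}, {"translation": [1.47, 0.58, 2.66], "spin": 0.2}]
```

```bash
python3 -m inch '[{"translation":[1.4,0.6,2.7],"spin":0.2},{"translation":[1.4,0.6,2.7],"spin":0.2},{"translation":[1.4,0.6,2.6],"spin":0.1},{"translation":[0,0,0],"spin":0}]' 1 40;python3 - <<'E'
from h import *
stt();print(scoop_world([(-.07,0,0)],40.7,.0612,.0847));plan((.5436,-.142,.155),-83,1)
E
```

```text
time: 26.9
ee_pos: [0.5473, -0.1423, 0.1703]
eef_rot: [-0.683, -0.064, 0.727, -0.026]
ft_force: [0.5, -0.6, -3.6]
width: 0.0216
t 26.9 p [ 0.5473 -0.1423  0.1703] yaw_y -82.77 tilt [-0.0662  0.0494 -0.9966] F [ 0.48 -0.62 -3.61] T [-0.12 -0.05 -0.03] w 0.0216 q [-0.46  0.39  0.82  1.68 -0.32  1.28 -1.  ]
[[ 0.49356984 -0.14062888  0.02361833]]
cur [ 0.5473 -0.1423  0.1703] yaw -82.8 tilt 4.74 dist 0.0157 dyaw -0.2
[{"translation": [1.55, 0.01, 0.27], "spin": 0.2}]
```

```bash
python3 -m inch '[{"translation":[1,0,0],"spin":0},{"translation":[0.6,0,0],"spin":0},{"translation":[0.1,0,0],"spin":0}]' 1 14;python3 -m inch '[{"translation":[0.5,0,-0.9],"spin":0},{"translation":[0.5,0,-0.9],"spin":0},{"translation":[0.5,0,-0.9],"spin":0},{"translation":[0.6,0,-0.9],"spin":0}]' 1 12;python3 - <<'E'
from h import *
stt();snap('scene','s27',(170,120,340,270),4.5)
E
```

```text
time: 27.28
ee_pos: [0.5496, -0.1401, 0.1554]
eef_rot: [-0.685, -0.065, 0.725, -0.027]
ft_force: [-0.0, -0.3, -2.9]
width: 0.0222
time: 27.78
ee_pos: [0.5887, -0.1332, 0.1325]
eef_rot: [-0.686, -0.065, 0.724, -0.028]
ft_force: [2.2, 1.2, 1.6]
width: 0.0223
t 27.775 p [ 0.5887 -0.1332  0.1325] yaw_y -82.5 tilt [-0.0566  0.0494 -0.9972] F [2.25 1.22 1.62] T [-0.   -0.17 -0.03] w 0.0223 q [-0.41  0.51  0.77  1.62 -0.4   1.24 -0.98]
```

View pics/s27.png

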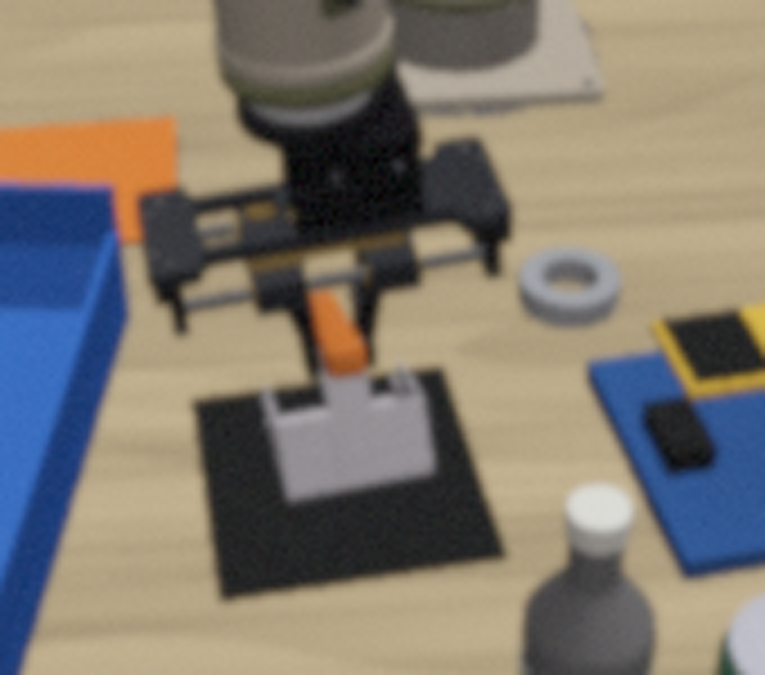

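```bash
python3 -m inch '[{"translation":[0.7,0,-0.9],"spin":0},{"translation":[0.7,0,-0.8],"spin":0},{"translation":[0.8,0,-0.7],"spin":0},{"translation":[0.8,0,-0.6],"spin":0},{"translation":[0.5,0,-0.3],"spin":0}]' 1 10;python3 - <<'E'
from h import *
stt();snap('scene','s28',(170,120,340,270),4.5);snap('wrist','w28',None,1.5)
E
```

```text
time: 28.45
ee_pos: [0.6215, -0.1262, 0.0915]
eef_rot: [-0.685, -0.066, 0.725, -0.028]
ft_force: [-2.8, 7.2, 12.4]
width: 0.0216
t 28.45 p [ 0.6215 -0.1262  0.0915] yaw_y -82.47 tilt [-0.0588  0.0492 -0.9971] F [-2.78  7.19 12.39] T [ 1.55  0.73 -0.04] w 0.0216 q [-0.37  0.61  0.73  1.57 -0.46  1.21 -0.98]
```

View pics/s28.png

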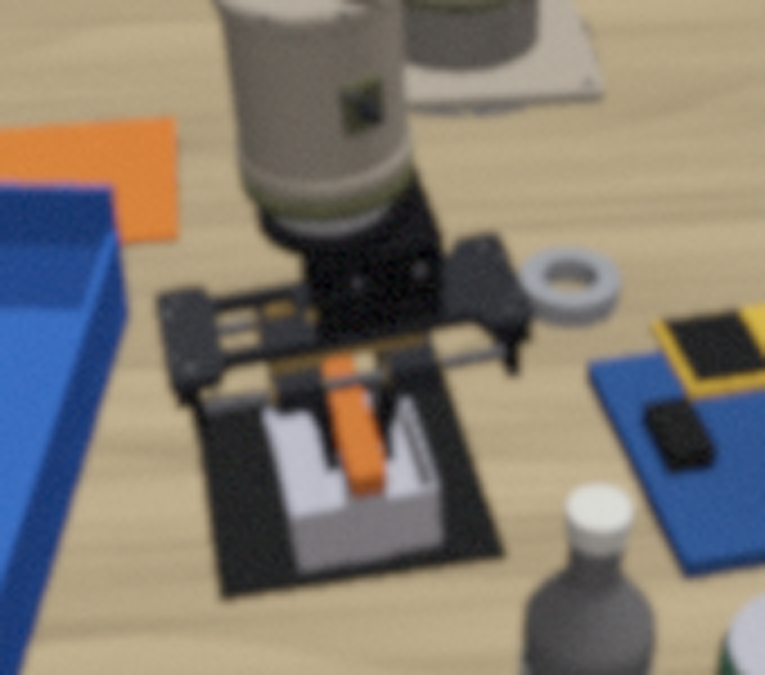

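View pics/w28.png

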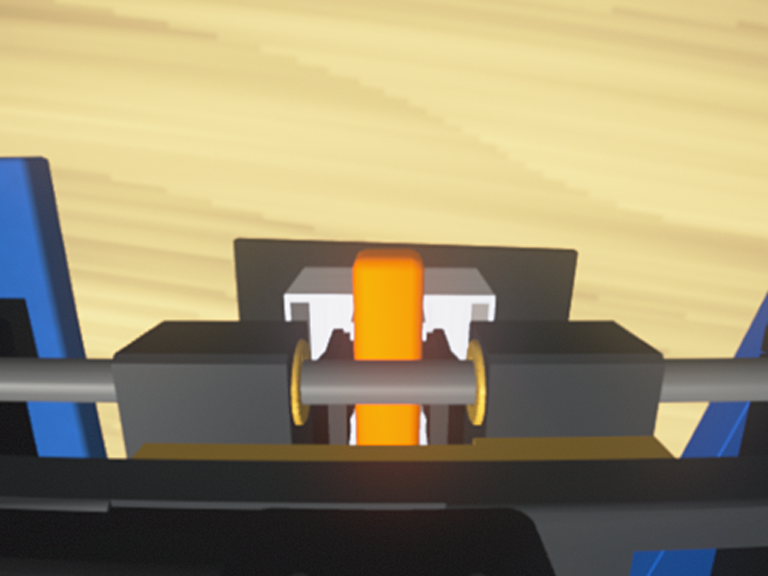

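Flat on the mat, well centred. I release it now.

```bash
python3 -m inch '[{"translation":[-0.1,0,0],"spin":0},{"translation":[0,0,0],"spin":0},{"translation":[0,0,0],"spin":0},{"translation":[0,0,0],"spin":0},{"translation":[0,0,0],"spin":0}]' 0.3 10;python3 -c "
from h import *
stt()"
```

```text
time: 29.18
ee_pos: [0.6209, -0.1271, 0.0934]
eef_rot: [-0.685, -0.065, 0.725, -0.028]
ft_force: [-0.2, -0.3, -0.5]
width: 0.0588
t 29.175 p [ 0.6209 -0.1271  0.0934] yaw_y -82.53 tilt [-0.0587  0.0488 -0.9971] F [-0.21 -0.31 -0.46] T [-0.13  0.05 -0.03] w 0.0588 q [-0.37  0.61  0.73  1.57 -0.45  1.21 -0.98]
```

```bash
python3 -m inch '[{"translation":[-1,0,0],"spin":0},{"translation":[-2,0,0],"spin":0},{"translation":[-4,0,0],"spin":0},{"translation":[-5,0,0],"spin":0},{"translation":[-4,0,0],"spin":0}]' 0.3;python3 - <<'E'
from h import *
stt();snap('scene','s29',(170,120,340,270),4.5);plan((.568,.0865,.24),7.5,10)
E
```

```text
time: 29.8
ee_pos: [0.6296, -0.1352, 0.2604]
eef_rot: [-0.685, -0.065, 0.725, -0.028]
ft_force: [0.5, -1.3, 0.1]
width: 0.0609
t 29.8 p [ 0.6296 -0.1352  0.2604] yaw_y -82.57 tilt [-0.0607  0.0483 -0.997 ] F [ 0.53 -1.31  0.13] T [-0.14  0.02 -0.  ] w 0.0609 q [-0.38  0.51  0.8   1.34 -0.38  1.51 -1.04]
cur [ 0.6311 -0.1362  0.2659] yaw -82.6 tilt 4.13 dist 0.233 dyaw 90.1
[{"translation": [0.4, -2.27, 0.32], "spin": -9.0}, {"translation": [0.4, -2.29, -0.04], "spin": -9.0}, {"translation": [0.4, -2.26, -0.4], "spin": -9.0}, {"translation": [0.4, -2.17, -0.75], "spin": -9.0}, {"translation": [0.4, -2.03, -1.08], "spin": -9.0}, {"translation": [0.4, -1.83, -1.38], "spin": -9.0}, {"translation": [0.4, -1.59, -1.65], "spin": -9.0}, {"translation": [0.4, -1.31, -1.88], "spin": -9.0}, {"translation": [0.4, -1.0, -2.06], "spin": -9.0}, {"translation": [0.4, -0.67, -2.2], "spin": -9.0}]
```

View pics/s29.png

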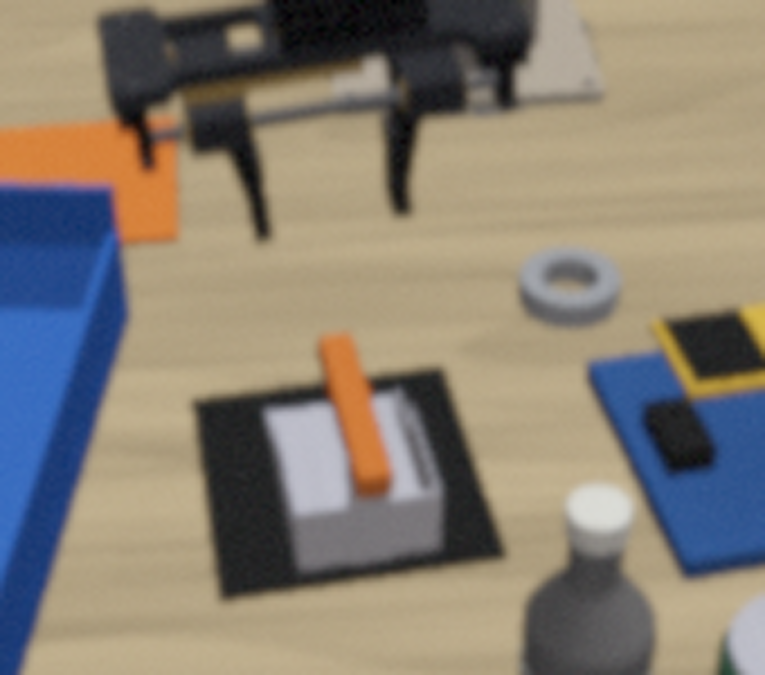

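Scoop lies flat on the mat, released. I close the gripper while turning and moving above the treadle.

```bash
python3 -m inch '[{"translation":[0.2,-2.3,0.3],"spin":-9},{"translation":[0.2,-2.3,0],"spin":-9},{"translation":[0.2,-2.3,-0.4],"spin":-9},{"translation":[0.2,-2.2,-0.8],"spin":-9},{"translation":[0.2,-2,-1.1],"spin":-9},{"translation":[0.2,-1.8,-1.4],"spin":-9},{"translation":[0.2,-1.6,-1.7],"spin":-9},{"translation":[0.2,-1.3,-1.9],"spin":-9},{"translation":[0.2,-1,-2.1],"spin":-9},{"translation":[0.2,-0.7,-2.2],"spin":-9},{"translation":[0,0,0],"spin":0}]' 1 30;python3 - <<'E'
from h import *
stt();plan((.568,.0865,.13),7.5,3)
E
```

```text
time: 31.22
ee_pos: [0.5656, 0.0876, 0.2761]
eef_rot: [0.459, 0.562, -0.45, 0.521]
ft_force: [-0.2, -0.3, 0.6]
width: 0.0007
t 31.225 p [0.5656 0.0876 0.2761] yaw_y 10.06 tilt [-0.0352  0.0462 -0.9983] F [-0.18 -0.3   0.64] T [-0.18 -0.04 -0.01] w 0.0007 q [-0.59  0.23  0.47  1.55 -0.15  1.42  0.06]
cur [0.5656 0.0876 0.2761] yaw 10.1 tilt 3.33 dist 0.1461 dyaw -2.6
[{"translation": [4.86, 0.2, 0.3], "spin": 0.9}, {"translation": [4.86, 0.21, 0.3], "spin": 0.9}, {"translation": [4.86, 0.21, 0.3], "spin": 0.9}]
```

```bash
python3 -m inch '[{"translation":[4.5,0.2,0.3],"spin":0.9},{"translation":[5,0.2,0.3],"spin":0.9},{"translation":[4.3,0.2,0.3],"spin":0.8},{"translation":[0,0,0],"spin":0}]' 1 30;python3 - <<'E'
from h import *
stt();snap('scene','s30',(280,120,480,270),4)
print(proj('scene',r.read_state()['ee_pos']+yaw_of(r.read_state())[1][:,0]*.017))
E
```

```text
time: 31.72
ee_pos: [0.5714, 0.0807, 0.139]
eef_rot: [0.477, 0.545, -0.466, 0.509]
ft_force: [-0.1, -0.4, 0.3]
width: 0.0003
t 31.725 p [0.5714 0.0807 0.139 ] yaw_y 6.36 tilt [-0.0276  0.0456 -0.9986] F [-0.12 -0.4   0.29] T [-0.12  0.02 -0.02] w 0.0003 q [-0.57  0.34  0.46  1.72 -0.21  1.15  0.07]
[[326.48766105 188.67362825]]
```

View pics/s30.png

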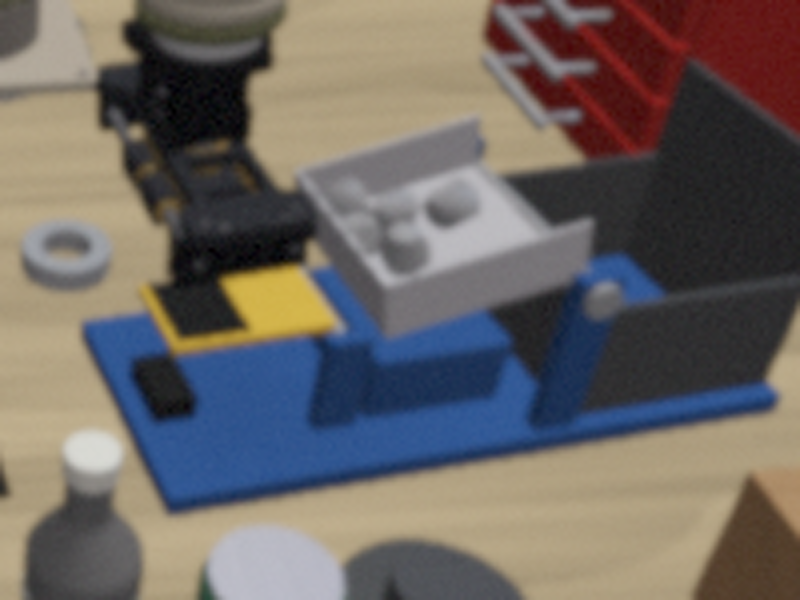

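```bash
python3 -m inch '[{"translation":[1.2,-0.2,-0.6],"spin":0},{"translation":[1,0,0],"spin":0},{"translation":[0.6,0,0],"spin":0}]' 1 30;python3 -c "
from h import *
stt()";python3 -m inch '[{"translation":[0.6,0,0],"spin":0},{"translation":[0.6,0,0],"spin":0},{"translation":[0.6,0,0],"spin":0}]' 1 30;python3 - <<'E'
from h import *
stt();snap('scene','s31',(280,120,480,270),4)
E
```

```text
time: 32.15
ee_pos: [0.5723, 0.0884, 0.1173]
eef_rot: [0.481, 0.542, -0.463, 0.511]
ft_force: [0.0, -0.2, 0.3]
width: 0.0004
t 32.15 p [0.5723 0.0884 0.1173] yaw_y 6.28 tilt [-0.0167  0.0487 -0.9987] F [ 0.02 -0.23  0.28] T [-0.12 -0.02  0.03] w 0.0004 q [-0.57  0.36  0.45  1.74 -0.23  1.1   0.07]
time: 32.52
ee_pos: [0.5726, 0.0885, 0.1021]
eef_rot: [0.481, 0.542, -0.463, 0.51]
ft_force: [-9.6, -3.2, 22.6]
width: 0.0004
t 32.525 p [0.5726 0.0885 0.1021] yaw_y 6.23 tilt [-0.0157  0.0497 -0.9986] F [-9.61 -3.21 22.6 ] T [-0.37  2.51  0.21] w 0.0004 q [-0.57  0.37  0.44  1.76 -0.24  1.07  0.08]
```

View pics/s31.png

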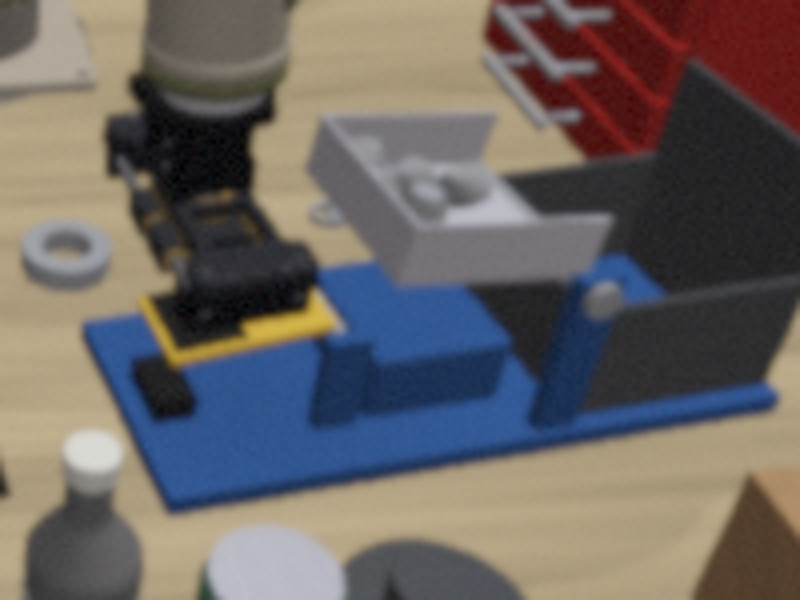

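```bash
python3 -m inch '[{"translation":[0.7,0,0],"spin":0},{"translation":[0.7,0,0],"spin":0},{"translation":[0.7,0,0],"spin":0},{"translation":[0.7,0,0],"spin":0}]' 1 30;python3 - <<'E'
from h import *
stt();snap('scene','s32',(280,120,480,270),4)
E
```

```text
time: 33.08
ee_pos: [0.5725, 0.091, 0.0804]
eef_rot: [0.483, 0.543, -0.461, 0.509]
ft_force: [-14.0, -2.7, 41.1]
width: 0.0003
t 33.075 p [0.5725 0.091  0.0804] yaw_y 6.23 tilt [-0.0154  0.0558 -0.9983] F [-13.95  -2.68  41.08] T [0.26 3.55 0.3 ] w 0.0003 q [-0.56  0.4   0.43  1.77 -0.26  1.02  0.09]
```

View pics/s32.png

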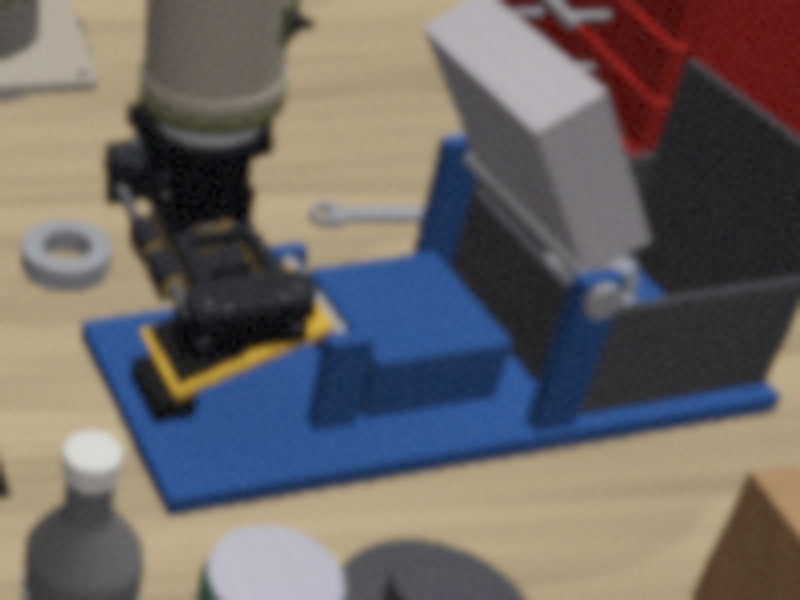

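```bash
python3 -m inch '[{"translation":[0.3,0,0],"spin":0},{"translation":[0.35,0,0],"spin":0},{"translation":[0.35,0,0],"spin":0},{"translation":[0.35,0,0],"spin":0},{"translation":[0.35,0,0],"spin":0}]' 1 30;python3 - <<'E'
from h import *
stt();snap('scene','s33',(280,100,500,270),3.6);snap('top','t33',(90,120,240,210),5)
E
```

```text
time: 33.75
ee_pos: [0.5726, 0.0909, 0.0803]
eef_rot: [0.486, 0.546, -0.459, 0.506]
ft_force: [-19.4, -3.6, 38.8]
width: 0.0
t 33.75 p [0.5726 0.0909 0.0803] yaw_y 6.14 tilt [-0.0167  0.0656 -0.9977] F [-19.4   -3.55  38.79] T [-0.23  4.38  0.48] w 0.0 q [-0.55  0.4   0.43  1.77 -0.27  1.02  0.1 ]
```

View pics/t33.png

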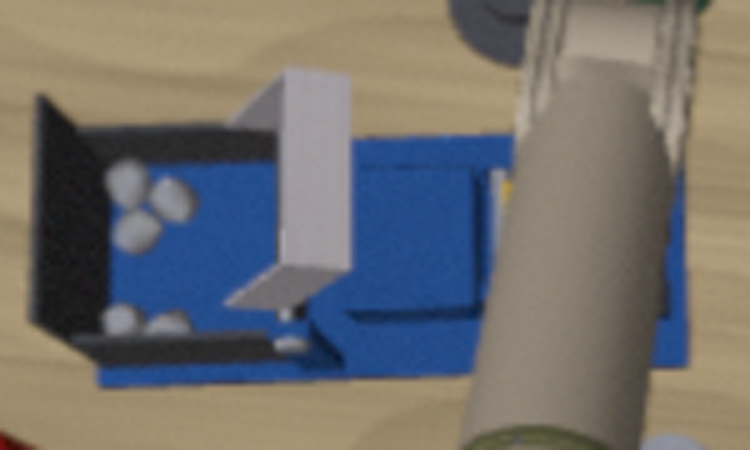

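```bash
python3 -m inch '[{"translation":[-0.6,0,0],"spin":0},{"translation":[-0.8,0,0],"spin":0},{"translation":[-0.8,0,0],"spin":0},{"translation":[-0.8,0,0],"spin":0},{"translation":[-0.8,0,0],"spin":0},{"translation":[-1.5,0,0],"spin":0},{"translation":[-3,0,0],"spin":0},{"translation":[-4,0,0],"spin":0},{"translation":[-3,0,0],"spin":0},{"translation":[0,0,0],"spin":0},{"translation":[0,0,0],"spin":0}]' 1 30;python3 - <<'E'
from h import *
stt();snap('scene','s34',None,1.5);snap('top','t34',None,1.5)
E
```

```text
time: 35.22
ee_pos: [0.575, 0.0782, 0.2431]
eef_rot: [0.487, 0.545, -0.459, 0.505]
ft_force: [-0.2, -0.2, -1.0]
width: 0.0006
t 35.225 p [0.575  0.0782 0.2431] yaw_y 5.99 tilt [-0.0164  0.0662 -0.9977] F [-0.24 -0.19 -0.95] T [-0.17 -0.01 -0.02] w 0.0006 q [-0.57  0.25  0.48  1.6  -0.19  1.34  0.04]
```

View pics/s34.png

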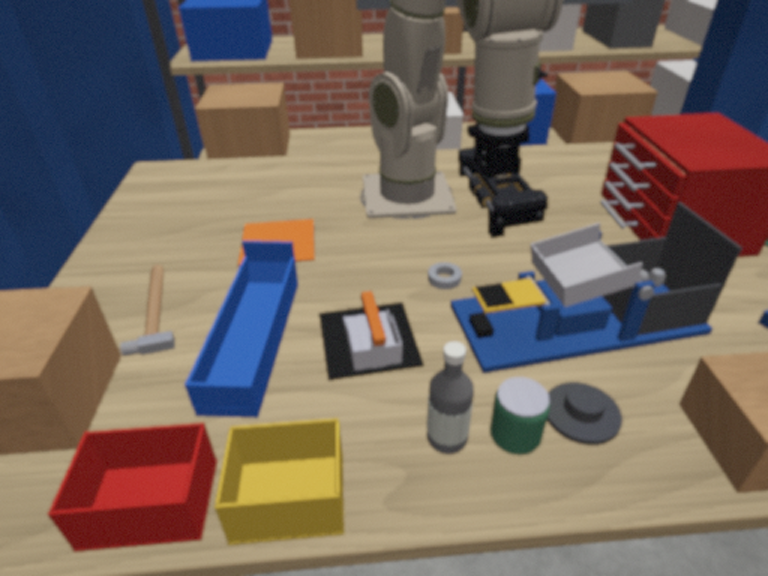

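View pics/t34.png

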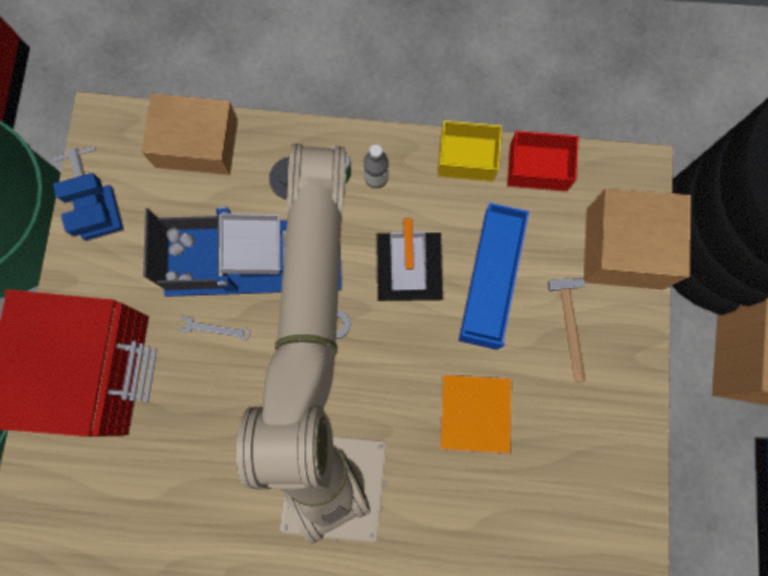

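```bash
python3 - <<'E'
from h import *
out(load('s34'),'s35',(340,140,500,245),5);out(load('t34'),'t35',(90,130,200,205),7)
E
```

```text
(no output)
```

View pics/s35.png

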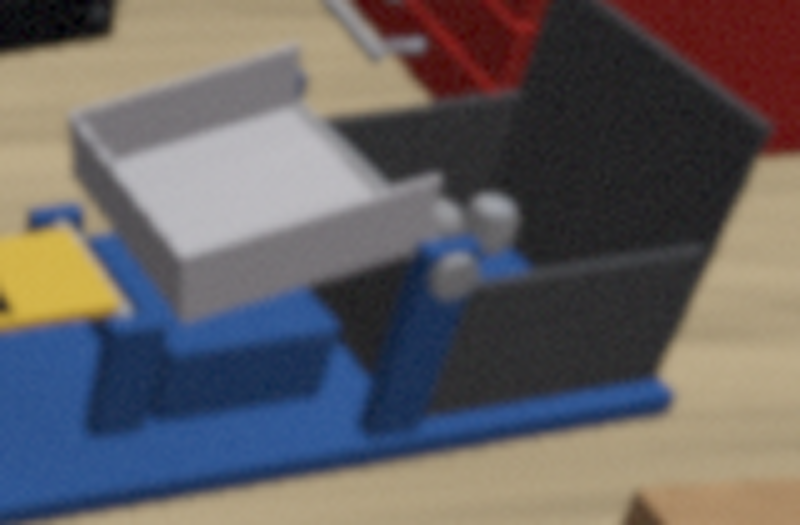

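View pics/t35.png

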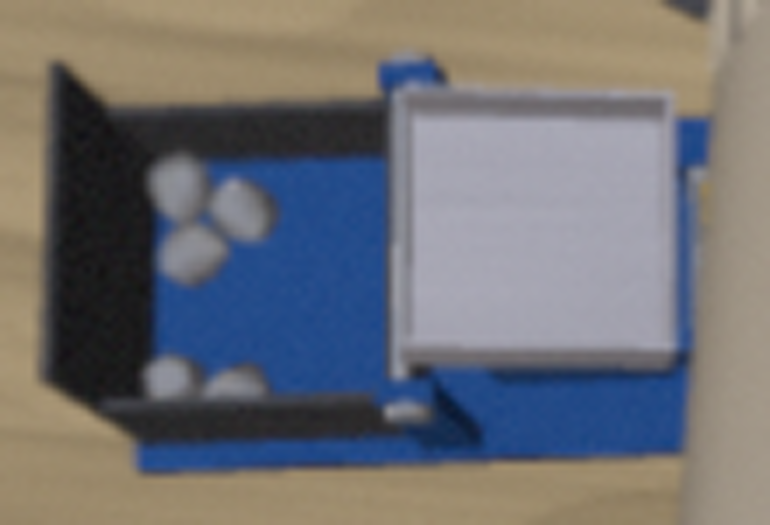

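Five nuts lie in the basket (three at the upper left, two at the lower left of the top crop), the pan is empty and back, and the treadle is up.

```bash
python3 -c "
from bench import close_job
print(close_job())"
```

```text
the job is handed in; nothing more can be done
None
```

The job is done and handed in at about 35 s of the 72 s allowed. All five nuts went from the trough into the tipping pan, and from there into the wash basket.

- **Scooping and pouring:** I pushed the nuts onto the scoop against the trough's sloped end and carried them nose-up. Over the pan I eased the grip so the scoop swung nose-down and the nuts slid out. I saw all five in the pan. I saw no nut spilled on the bench, and no sign of the gripper touching one.
- **Scoop:** It lies flat and released, near the middle of the black mat. It is turned about 15° from where it started, because I squared it up with the mat.
- **Treadle:** I pressed it until it stopped going down, held it there, then let it up. All five nuts are in the basket, and the treadle and the empty pan are back at rest.
- **Other things:** The final pictures show the bystanders I could see where they started. The arm partly hid the hub, the tin and the bearing in the top view, but the scene view showed them in place.

**Force at the treadle:** The vertical wrist force at the stop was about 39–41 N, about 43 N in total with the sideways part. The fingertips made that contact, not the gripper's body, and it is far below the 120 N wrist limit. It is close to the 40 N limit for the body, though, if fingertip contact is counted there.

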